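# Ready the inspection shelf: turn the carrier, slide in the blades, set the focus

## Robot

A 6-joint arm with a two-finger parallel gripper is mounted at the origin on a cart in front of the work surface, level with it; the furniture and walls round the work are solid. World frame = base frame: x ahead of the robot, y to its left, z up, the work surface at z = 0. Lengths are in m, angles in rad, forces in N, time in s.
With the tool pointing down it reaches from about 0.3 to 0.875 m from the base axis. Payload 6.4 kg.
Tool frame: the origin (TCP) lies midway between the tips of the shut fingers; the grasp point (between the pads) lies 19 mm behind it; z points along the fingers, y is the line along which they close (so a half turn about z gives the same grasp; the last joint's range is limited). The gripper opens to 85 mm and grips with 20 to 120 N. Pads are 22 mm wide; open, the fingers measure 114 mm over their backs; the gripper's body (76 mm by 85 mm) begins 54 mm behind the grasp point. The pads swing forward as they close: fully open they stand 13 mm farther back than shut.
Start: joints at [-1.444, 0.181, 1.607, -0, 1.354, -0.206], TCP at [0.188, -0.543, 0.231] pointing down, gripper open.
Joint ranges: [-2.99, 2.99], [-0.89, 2.07], [0.3, 2.58], [-1.14, 4.28], [0, 2.63], [-3.12, 3.12]. Speed limits (rad/s): [2.57, 2.57, 3.01, 3.14, 3.14, 3.14].

## Interface

Orientations are given as a 3x3 rotation matrix whose columns are the frame's x, y, z axes.
In Python, from station import get_state, snapshot, camera_model, close_job gives the robot as it stands. The module is installed in compiled form; this text tells all that it offers.
- The arm moves only by the shell command python3 -m pendant 'ROWS' [FORCE]. ROWS is JSON, a list of rows, each a list of 3 entries, a list of its own where there are three numbers: the opening, from 0 (shut) to 1 (fully open), then the shift along the tool's x, y, z in mm, then the turn about the tool's z in rad. In form: [[gripper, [x, y, z], spin], ...]. A call has exactly 10 rows; each row shifts and turns the commanded pose from where the row before left it, along the tool's axes as they then stand; what a row does not reach is not made up. A row lasts 1/8 s, in which the tool goes at most 62.5 mm and 10.7 degrees, less where a joint would pass 70% of its speed; a pose out of reach is approached as far as the arm can. A call is refused whole if a number of a shift passes 62.5 or a number of a turn 0.188, either way. A call with a gripper value outside its range is refused whole. The fingers move at their own pace and stop on an object; FORCE is the grip in N (left out, the last holds). Time passes only in rows, so rows that do not move let the fingers close, or fill a call up. It gives the time, the measured TCP pose, the force, the opening and the grip force at its end, in the units of the state.
- get_state(): the state, without advancing time (a new reading comes with each control period).
- snapshot(name): name is "side" or "top" or "wrist"; returns the picture (400x640x3 uint8, blue, green, red); there is no depth.
- camera_model(name): a dict with "fx", "fy", "cx", "cy" (pixels), "dist" ([k1, k2, p1, p2, k3] as OpenCV has them; the pictures are not rectified), "extrinsics" (4x4, takes a point from camera to world coordinates); the wrist camera has in their place "tool_from_camera" (4x4, takes a point from camera to tool coordinates, whose origin is the TCP and whose axes are the flange's). Camera axes: x right, y up, looking along -z (the intrinsics and any distortion apply to the point x, -y, -z); pixel columns grow to the right and rows downward; lengths in m; the calibration is good to about 2 mm. A picture is of the moment at which its call begins: read the wrist's pose just before it. camera_model takes no time and is no camera call.
- close_job(): hands the job in; it is judged then, once.
The state is a dict: "t": time; "qpos": joint angles; "qd": joint speeds; "joint_efforts": joint torques, N m; "tool_pos": TCP position; "ee_rot": TCP orientation; "contact_force": force on the tool from outside, world axes, zero at the start; "ft_torque": the same for the moment, N m; "opening": finger opening in m; "finger_force": force on a finger pad.
Only numpy, scipy, OpenCV 4.12 (cv2) and the standard library are available. Lean on these libraries where they do the work, as an engineer would, in place of code of your own. Each camera call takes 0.05 s, during which the arm holds its last target. There are 200 camera calls.

## Task

Get the low inspection shelf ready: turn the circuit-board carrier over about its long axis, so that its green board faces out and up, and lay it back squarely on its blue sloping seat against the ledge, without taking it out from beneath the shelf. Stand every heater blade crosswise, one close behind another, on the open apron of the lane in front of the shelf, and only when all of them stand there push the row in as one block between the rails until it is closed up, without gaps, against the red stop. Turn the focus knob so that its white pointer meets the red index mark, and leave the loupe, setting block and tape where they are.

Things in the scene. Friction and masses are not known exactly. Their poses are not given: they have to be found in the camera images.
- shelf: fixed low shelf: board 150 mm deep (x), 400 wide (y), 16 thick, underside 205 mm above the bench; end panels at y = +-193 mm; lens and light bar reach 12 mm below the board, 61 mm or more behind the front edge; things on top stand 50 mm or more behind it. Origin: on the bench below the front edge's middle; x away from the robot, z up. Rest and lane stand 95 mm left and right of it, or swapped
- seat: blue sloping seat of the fixed rest, 26 mm wide. Origin: where the seated carrier's centre lies (50 mm above the bench, straight below the shelf's front edge); x down the slope, away from the robot, 50 degrees below level; y left; z squarely out of the slope. Slope surface at z = -8 mm; ledge at the lower end: face at x = +36, top at z = +2 mm. Base 100 x 50 x 6 mm on the bench
- carrier_center (a point): circuit-board carrier: dark plate 72 (x) x 46 (y) x 16 mm (z), 0.12 kg, loose; green board on its +z face, orange pad on its -z face. Point: its centre. Starts on the blue seat, its x down the slope, green face down against the slope; its long sides (46 mm apart) stand 10 mm out beyond the seat, free to hold. To be turned over about its x
- lane: fixed sheet lane, 84 mm wide, surface at z = 3 mm. Origin: on the bench straight below the shelf's front edge, on the lane's centre line; x in under the shelf, z up. x = -150 to -12 mm: open apron with two blue lines; x = 6 to 72 mm: rails 17 mm high, 64 mm apart, flared from x = -10 mm (94 mm over all there); x = 72 mm: face of the red end stop, 25 mm high
- blade_1_center (a point): heater blade, one of 3 to 5: brass block 16 mm thick (x) x 52 mm long (y) x 16 mm high, on it a thin blade 5 x 44 mm, 8 mm high (24 mm in all); 2 mm screw heads on one face do not hinder; 0.055 kg, loose, upright. Point: centre of the brass block, 8 mm above its underside; z up. Either long face may look to the stop. Easily taken by its ends, along y
- blade_2_center (a point): heater blade, one of 3 to 5: brass block 16 mm thick (x) x 52 mm long (y) x 16 mm high, on it a thin blade 5 x 44 mm, 8 mm high (24 mm in all); 2 mm screw heads on one face do not hinder; 0.055 kg, loose, upright. Point: centre of the brass block, 8 mm above its underside; z up. Either long face may look to the stop. Easily taken by its ends, along y
- blade_3_center (a point): heater blade, one of 3 to 5: brass block 16 mm thick (x) x 52 mm long (y) x 16 mm high, on it a thin blade 5 x 44 mm, 8 mm high (24 mm in all); 2 mm screw heads on one face do not hinder; 0.055 kg, loose, upright. Point: centre of the brass block, 8 mm above its underside; z up. Either long face may look to the stop. Easily taken by its ends, along y
- blade_4_center (a point): heater blade, one of 3 to 5: brass block 16 mm thick (x) x 52 mm long (y) x 16 mm high, on it a thin blade 5 x 44 mm, 8 mm high (24 mm in all); 2 mm screw heads on one face do not hinder; 0.055 kg, loose, upright. Point: centre of the brass block, 8 mm above its underside; z up. Either long face may look to the stop. Easily taken by its ends, along y
- blade_5_center (a point): heater blade, one of 3 to 5: brass block 16 mm thick (x) x 52 mm long (y) x 16 mm high, on it a thin blade 5 x 44 mm, 8 mm high (24 mm in all); 2 mm screw heads on one face do not hinder; 0.055 kg, loose, upright. Point: centre of the brass block, 8 mm above its underside; z up. Either long face may look to the stop. Easily taken by its ends, along y
- focus_knob (a joint): angle of the black focus knob on a grey box (86 x 86 x 28 mm) at the right of the bench, rad, grows counter-clockwise seen from above, range -2.6 to 2.6; stiffness only slight friction (0.03 N m), stays where it is left
- knob_grip (a point): on the knob's axis (47 mm above the bench), centre of its grip bar, which is 42 mm long, 14 mm wide and 18 mm high (38 to 56 mm above the bench) over a 48 mm disc. x points along the bar towards the white pointer, z up
- pointer_tip (a point): tip of the knob's white pointer, 26 mm from the knob's axis
- index_mark (a point): inner end of the red index mark on the white fixed ring round the knob, 26 mm from the knob's axis; at the start 0.5 to 1.4 rad counter-clockwise from the pointer
- loupe: black eye loupe, 37 mm wide, 28 mm high, loose bystander
- setting_block: grey steel setting block 25 x 50 x 38 mm, loose bystander
- polyimide_tape: roll of amber tape, 62 mm wide, 19 mm high, loose bystander
There are look-alikes about, which are no part of the job. What is shaped like the part that bears blade_4_center but pink is not meant. Leave any yellow look-alike of the part that bears seat alone.

How it is judged:
On the way, in this order (a step that is already met when the one before it is completed fails the run):
1. every blade present stands upright and crosswise on the apron of the lane, before the rails (y of blade_1_center in the frame of lane between -0.013 and 0.013 m and angle between each of blade_1_center, blade_2_center, blade_3_center, blade_4_center, blade_5_center's own z axis and vertical below 0.12 rad and height (world z) of each of blade_1_center, blade_2_center, blade_3_center, blade_4_center, blade_5_center below 0.018 m and angle between the x axis of each of blade_1_center, blade_2_center, blade_3_center, blade_4_center, blade_5_center and the x axis of lane, either way round below 0.15 rad and x of blade_1_center in the frame of lane between -0.146 and 0 m and y of blade_2_center in the frame of lane between -0.013 and 0.013 m and x of blade_2_center in the frame of lane between -0.146 and 0 m and y of blade_3_center in the frame of lane between -0.013 and 0.013 m and x of blade_3_center in the frame of lane between -0.146 and 0 m and y of blade_4_center in the frame of lane between -0.013 and 0.013 m and x of blade_4_center in the frame of lane between -0.146 and 0 m and y of blade_5_center in the frame of lane between -0.013 and 0.013 m and x of blade_5_center in the frame of lane between -0.146 and 0 m), for 0.2 s.
2. the row of blades is pushed home against the red stop, closed up (y of blade_1_center in the frame of lane between -0.013 and 0.013 m and angle between each of blade_1_center, blade_2_center, blade_3_center, blade_4_center, blade_5_center's own z axis and vertical below 0.12 rad and height (world z) of each of blade_1_center, blade_2_center, blade_3_center, blade_4_center, blade_5_center below 0.018 m and angle between the x axis of each of blade_1_center, blade_2_center, blade_3_center, blade_4_center, blade_5_center and the x axis of lane, either way round below 0.15 rad and (x of blade_1_center in the frame of lane between 0.06 and 0.07 m or x of blade_1_center in the frame of lane between 0.0425 and 0.0535 m or x of blade_1_center in the frame of lane between 0.0245 and 0.0375 m or x of blade_1_center in the frame of lane between 0.008 and 0.0205 m or x of blade_1_center in the frame of lane between -0.008 and 0.0045 m) and y of blade_2_center in the frame of lane between -0.013 and 0.013 m and (x of blade_2_center in the frame of lane between 0.06 and 0.07 m or x of blade_2_center in the frame of lane between 0.0425 and 0.0535 m or x of blade_2_center in the frame of lane between 0.0245 and 0.0375 m or x of blade_2_center in the frame of lane between 0.008 and 0.0205 m or x of blade_2_center in the frame of lane between -0.008 and 0.0045 m) and y of blade_3_center in the frame of lane between -0.013 and 0.013 m and (x of blade_3_center in the frame of lane between 0.06 and 0.07 m or x of blade_3_center in the frame of lane between 0.0425 and 0.0535 m or x of blade_3_center in the frame of lane between 0.0245 and 0.0375 m or x of blade_3_center in the frame of lane between 0.008 and 0.0205 m or x of blade_3_center in the frame of lane between -0.008 and 0.0045 m) and y of blade_4_center in the frame of lane between -0.013 and 0.013 m and (x of blade_4_center in the frame of lane between 0.06 and 0.07 m or x of blade_4_center in the frame of lane between 0.0425 and 0.0535 m or x of blade_4_center in the frame of lane between 0.0245 and 0.0375 m or x of blade_4_center in the frame of lane between 0.008 and 0.0205 m or x of blade_4_center in the frame of lane between -0.008 and 0.0045 m) and y of blade_5_center in the frame of lane between -0.013 and 0.013 m and (x of blade_5_center in the frame of lane between 0.06 and 0.07 m or x of blade_5_center in the frame of lane between 0.0425 and 0.0535 m or x of blade_5_center in the frame of lane between 0.0245 and 0.0375 m or x of blade_5_center in the frame of lane between 0.008 and 0.0205 m or x of blade_5_center in the frame of lane between -0.008 and 0.0045 m) and (x of blade_1_center in the frame of lane between 0.06 and 0.07 m or x of blade_2_center in the frame of lane between 0.06 and 0.07 m or x of blade_3_center in the frame of lane between 0.06 and 0.07 m or x of blade_4_center in the frame of lane between 0.06 and 0.07 m or x of blade_5_center in the frame of lane between 0.06 and 0.07 m) and (not (x of blade_1_center in the frame of lane between 0.0245 and 0.0375 m or x of blade_2_center in the frame of lane between 0.0245 and 0.0375 m or x of blade_3_center in the frame of lane between 0.0245 and 0.0375 m or x of blade_4_center in the frame of lane between 0.0245 and 0.0375 m or x of blade_5_center in the frame of lane between 0.0245 and 0.0375 m) or (x of blade_1_center in the frame of lane between 0.0425 and 0.0535 m or x of blade_2_center in the frame of lane between 0.0425 and 0.0535 m or x of blade_3_center in the frame of lane between 0.0425 and 0.0535 m or x of blade_4_center in the frame of lane between 0.0425 and 0.0535 m or x of blade_5_center in the frame of lane between 0.0425 and 0.0535 m)) and (not (x of blade_1_center in the frame of lane between 0.008 and 0.0205 m or x of blade_2_center in the frame of lane between 0.008 and 0.0205 m or x of blade_3_center in the frame of lane between 0.008 and 0.0205 m or x of blade_4_center in the frame of lane between 0.008 and 0.0205 m or x of blade_5_center in the frame of lane between 0.008 and 0.0205 m) or (x of blade_1_center in the frame of lane between 0.0245 and 0.0375 m or x of blade_2_center in the frame of lane between 0.0245 and 0.0375 m or x of blade_3_center in the frame of lane between 0.0245 and 0.0375 m or x of blade_4_center in the frame of lane between 0.0245 and 0.0375 m or x of blade_5_center in the frame of lane between 0.0245 and 0.0375 m)) and (not (x of blade_1_center in the frame of lane between -0.008 and 0.0045 m or x of blade_2_center in the frame of lane between -0.008 and 0.0045 m or x of blade_3_center in the frame of lane between -0.008 and 0.0045 m or x of blade_4_center in the frame of lane between -0.008 and 0.0045 m or x of blade_5_center in the frame of lane between -0.008 and 0.0045 m) or (x of blade_1_center in the frame of lane between 0.008 and 0.0205 m or x of blade_2_center in the frame of lane between 0.008 and 0.0205 m or x of blade_3_center in the frame of lane between 0.008 and 0.0205 m or x of blade_4_center in the frame of lane between 0.008 and 0.0205 m or x of blade_5_center in the frame of lane between 0.008 and 0.0205 m))), for 0.2 s.
At the end, for the whole second after the job is handed in: Blades upright, crosswise within 0.15 rad, in one closed row (gaps under 2 mm) against the stop (within 4 mm). Carrier on the seat, green face out: within 7 mm along, 9 mm across, 4 mm off the slope, square within 0.12 rad. Pointer tip within 3.5 mm of the mark (all of step 2 and angle between carrier_center's own z axis and vertical below 1 rad and angle between the z axis of carrier_center and the z axis of seat, either way round below 0.12 rad and angle between the x axis of carrier_center and the x axis of seat, either way round below 0.15 rad and x of carrier_center in the frame of seat between -0.007 and 0.005 m and y of carrier_center in the frame of seat between -0.009 and 0.009 m and z of carrier_center in the frame of seat between -0.004 and 0.004 m and horizontal distance between pointer_tip and index_mark below 0.0035 m); the robot touches nothing.
It fails at once if the carrier is taken out from beneath the shelf (its centre more than 50 mm in front of the front edge) (x of carrier_center in the frame of shelf below -0.05 m).
It fails at once if the carrier is knocked off its rest onto the bench (height (world z) of carrier_center below 0.022 m).
It fails at once if the loupe, setting block or tape is moved more than 40 mm (distance of any of loupe, setting_block, polyimide_tape from where it was at the start of the episode above 0.04 m).
Of blade_1, blade_2, blade_3, blade_4, blade_5 only 3 to 5 are there at a start; the rules pass over those that are not, and their reading is None.
At some moment in a run one of blade_1, blade_2, blade_3, blade_4, blade_5 may be knocked a few centimetres aside while the robot is not near it.
It also fails if it takes over 210 s, if anything falls off the work surface, if the arm or the gripper's body presses on something with over 40 N, if the wrist force passes 120 N, or if a joint passes its speed limit or range.

## Working session

There is one attempt and no reset: what is moved stays moved. The work goes in short steps, Python scripts to look and compute and a shell command to move; the robot and the scene stay as the last step left them, time stands still between calls to the robot, and variables do not carry over. Pictures are saved under pics/ and viewed, at most 14 in all, crops included, and the job is handed in when it is done.

```bash
mkdir -p pics
python3 - <<'E'
from station import *
import cv2,numpy as np
print(get_state())
for n in ("side","top","wrist"):
    im=snapshot(n); cv2.imwrite(f"pics/{n}0.png",im); m=camera_model(n); print(n,{k:np.round(v,4).tolist() for k,v in m.items()})
E
```

```text
{'t': 0.0, 'qpos': array([-1.44432055e+00,  1.81565355e-01,  1.60801562e+00,  1.82042994e-05,
        1.35381121e+00, -2.06280019e-01]), 'qd': array([-3.72340651e-04, -3.23691208e-04,  2.85821899e-04,  1.73729589e-03,
       -5.04552958e-04,  7.70894896e-05]), 'joint_efforts': array([-8.83848497e-04, -4.44882452e+01, -3.51338267e+01, -3.33305370e-04,
        8.83927132e-03,  6.90312618e-06]), 'tool_pos': array([ 0.18778373, -0.54287914,  0.23036681]), 'ee_rot': array([[ 9.45147083e-01,  3.26644989e-01, -2.09354822e-04],
       [ 3.26644828e-01, -9.45145471e-01,  1.78739567e-03],
       [ 3.85973075e-04, -1.75773647e-03, -9.99998381e-01]]), 'contact_force': array([-0.46465934, -0.00178929, -0.20994277]), 'ft_torque': array([-0.01446802, -0.02496975, -0.03052091]), 'finger_force': 0.0, 'opening': 0.08542061829466148}
side {'fx': 482.2348, 'fy': 482.2348, 'cx': 319.2397, 'cy': 191.0822, 'dist': [0.0236, 0.0, 0.0, 0.0, 0.0], 'extrinsics': [[-0.8464, 0.3209, -0.425, -0.0534], [-0.5322, -0.5394, 0.6526, 0.8626], [-0.0198, 0.7785, 0.6273, 0.9144], [0.0, 0.0, 0.0, 1.0]]}
top {'fx': 412.5538, 'fy': 412.5538, 'cx': 328.5655, 'cy': 198.1787, 'dist': [-0.0206, 0.0, 0.0, 0.0, 0.0], 'extrinsics': [[0.0187, 0.9875, -0.1568, 0.3583], [-0.9995, 0.0142, -0.0297, -0.0154], [-0.0271, 0.1573, 0.9872, 1.0022], [0.0, 0.0, 0.0, 1.0]]}
wrist {'fx': 322.4298, 'fy': 322.4298, 'cx': 315.3586, 'cy': 201.4192, 'dist': [-0.0481, 0.0, 0.0, 0.0, 0.0], 'tool_from_camera': [[0.0003, 0.9627, 0.2705, 0.0669], [1.0, -0.0001, -0.0004, -0.0005], [-0.0004, 0.2705, -0.9627, -0.1424], [0.0, 0.0, 0.0, 1.0]]}
```

View pics/top0.png

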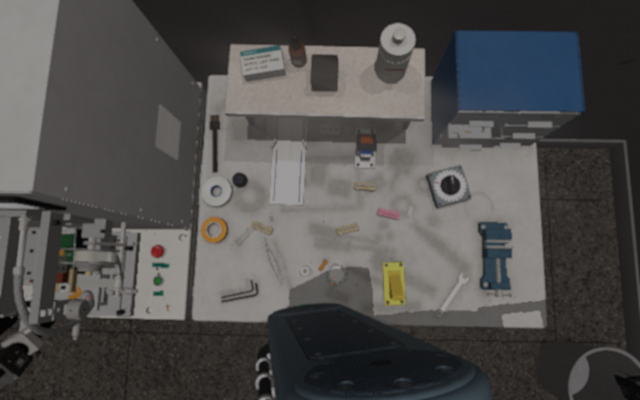

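View pics/side0.png

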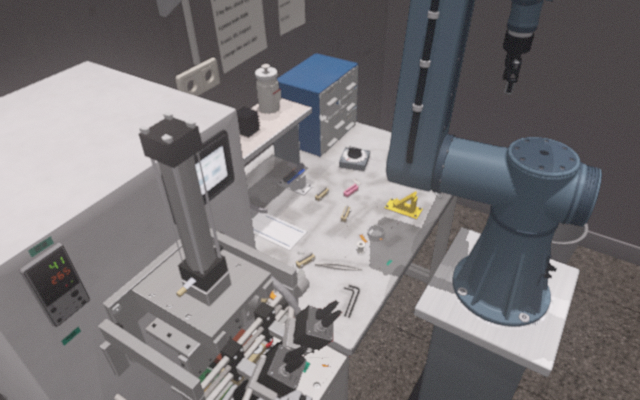

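The top view shows the shelf at columns 228-425 and rows 45-120, with the lane on the left (271-305, 140-205) and the rest on the right (365, 148). There are three brass blades at about (365,187), (347,229) and (262,229), a pink look-alike at (388,213), and the knob at (450,185). The side view agrees with three blades.

```bash
cat > h.py <<'E'
from station import *
import cv2,numpy as np
def cam(n,st=None):
    m=camera_model(n); K=np.array([[m['fx'],0,m['cx']],[0,m['fy'],m['cy']],[0,0,1]]); d=np.array(m['dist'],float)
    if n=='wrist':
        st=st or get_state(); T=np.eye(4); T[:3,:3]=st['ee_rot']; T[:3,3]=st['tool_pos']; T=T@np.array(m['tool_from_camera'])
    else: T=np.array(m['extrinsics'])
    return K,d,T
def ray(c,uv):
    K,d,T=c; p=cv2.undistortPoints(np.array(uv,float).reshape(-1,1,2),K,d)[:,0]
    r=np.c_[p[:,0],-p[:,1],-np.ones(len(p))]@T[:3,:3].T
    return T[:3,3],r/np.linalg.norm(r,axis=1)[:,None]
def plane(c,uv,z):
    o,r=ray(c,uv); return o+r*((z-o[2])/r[:,2])[:,None]
def proj(c,P):
    K,d,T=c; p=(np.atleast_2d(P)-T[:3,3])@T[:3,:3]; p=p*[1,-1,-1]
    return cv2.projectPoints(p,np.zeros(3),np.zeros(3),K,d)[0][:,0]
def blobs(im,lo,hi,amin=20):
    m=cv2.inRange(cv2.cvtColor(im,cv2.COLOR_BGR2HSV),np.array(lo),np.array(hi))
    m=cv2.morphologyEx(m,cv2.MORPH_CLOSE,np.ones((3,3),np.uint8))
    out=[]
    for k in cv2.findContours(m,cv2.RETR_EXTERNAL,cv2.CHAIN_APPROX_NONE)[0]:
        a=cv2.contourArea(k)
        if a>=amin: out.append((a,cv2.minAreaRect(k),k))
    return sorted(out,key=lambda o:-o[0])
E
python3 - <<'E'
from h import *
im=cv2.imread('pics/top0.png'); c=cam('top')
cv2.imwrite('pics/topc.png',cv2.resize(im[100:310,190:500],None,fx=2.5,fy=2.5,interpolation=cv2.INTER_CUBIC))
def show(n,lo,hi,z,a=15):
    for A,r,k in blobs(im,lo,hi,a):
        b=cv2.boxPoints(r); print(n,round(A),np.round(r[0]),np.round(r[1],1),'c',plane(c,[r[0]],z)[0].round(4)[:2],'box',plane(c,b,z)[:,:2].round(3).tolist() if A>60 else '')
show('brass',(10,60,60),(24,200,220),.016)
show('red',(0,130,90),(6,255,255),.03,3)
E
```

```text
brass 530 [214. 229.] [26. 26.] c [0.4356 0.2897] box [[0.467, 0.324], [0.468, 0.26], [0.405, 0.256], [0.404, 0.319]]
brass 248 [396. 286.] [29.5 12.1] c [ 0.3085 -0.1464] box [[0.342, -0.131], [0.343, -0.159], [0.276, -0.162], [0.274, -0.134]]
brass 196 [ 74. 284.] [30. 13.] c [0.2973 0.6213] box [[0.332, 0.642], [0.333, 0.609], [0.263, 0.601], [0.262, 0.633]]
brass 83 [262. 227.] [20.   5.7] c [0.4415 0.174 ] box [[0.443, 0.199], [0.456, 0.195], [0.44, 0.149], [0.427, 0.153]]
brass 82 [297.  51.] [11.4 15.4] c [0.8978 0.1037] box [[0.912, 0.125], [0.915, 0.085], [0.884, 0.082], [0.88, 0.122]]
brass 50 [347. 228.] [ 5.8 20.4] c [ 0.4422 -0.0314] box 
brass 43 [322. 265.] [ 4.5 12.2] c [0.3549 0.0257] box 
brass 39 [364. 186.] [19.3  5.5] c [ 0.5455 -0.0723] box 
brass 32 [368. 140.] [ 6.7 10.7] c [ 0.6619 -0.0792] box 
brass 30 [ 60. 252.] [7. 5.] c [0.3716 0.6651] box 
brass 22 [ 57. 286.] [8. 4.] c [0.2915 0.6643] box 
red 82 [157. 251.] [10. 10.] c [0.3798 0.4191] box [[0.391, 0.432], [0.392, 0.408], [0.368, 0.406], [0.368, 0.43]]
```

View pics/topc.png

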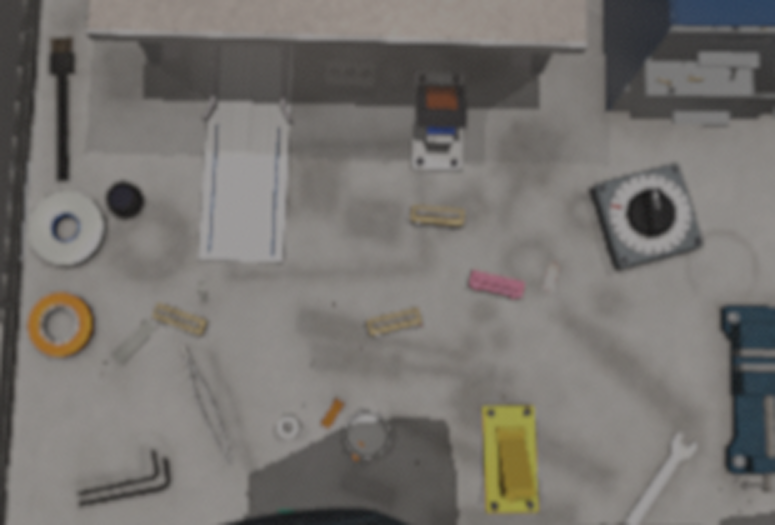

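View pics/wrist0.png

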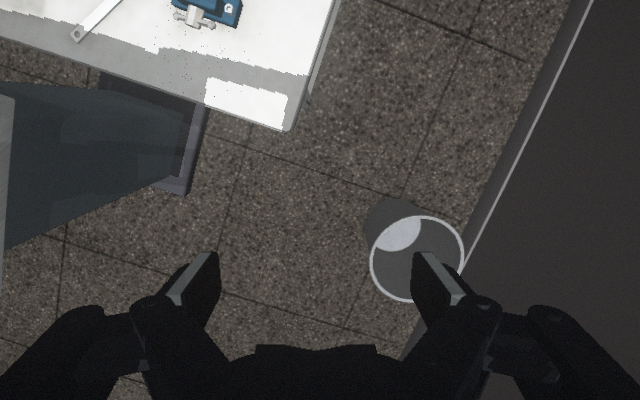

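Crop of the top view: the lane apron's front edge runs from (200,258) to (284,262). The carrier shows its orange pad at (441,97), and the base plate's front edge is at row 168. The blades are at (437,216), (394,321) and (180,319). The knob is at (652,213) with the red mark near (617,206). The first wrist view shows only floor. I'll compute frames and move over the bench for a good look.

```bash
python3 -m pendant '[[1,[0,0,-44],0.067],[1,[0,0,-44],0.067],[1,[0,0,-44],0.067],[1,[0,0,-44],0.067],[1,[0,0,-44],0.065],[1,[26,-54,0],0],[1,[26,-54,0],0],[1,[26,-54,0],0],[1,[26,-54,0],0],[1,[26,-54,0],0]]' && python3 -m pendant '[[1,[26,-54,0],0],[1,[26,-54,0],0],[1,[26,-54,0],0],[1,[26,-54,0],0],[1,[26,-54,0],0],[1,[0,0,0],0],[1,[0,0,0],0],[1,[0,0,0],0],[1,[0,0,0],0],[1,[0,0,0],0]]'
python3 - <<'E'
from h import *
st=get_state(); print(st['t'],st['qpos'].round(3),st['tool_pos'].round(4),st['ee_rot'].round(3).tolist())
cv2.imwrite('pics/w1.png',snapshot('wrist'))
c=cam('top'); f=lambda u,v:[190+u/2.5,100+v/2.5]
print('lane front',plane(c,[f(200,258),f(284,262)],.003).round(4)[:,:2].tolist())
print('shelf top front',plane(c,[f(88,38),f(587,46)],.221).round(4)[:,:2].tolist())
print('rest base front',plane(c,[f(413,168),f(463,168)],.006).round(4)[:,:2].tolist())
print('knob',plane(c,[f(652,213)],.038).round(4)[:,:2].tolist())
E
```

```text
t: 1.4
tool_pos: [0.3183, -0.2716, 0.4511]
ee_rot: [[1.0, -0.001, 0.0], [-0.001, -1.0, 0.0], [0.0, -0.0, -1.0]]
contact_force: [0.8, -0.4, 0.6]
opening: 0.0859
finger_force: 0.0
t: 2.65
tool_pos: [0.4479, -0.0044, 0.4514]
ee_rot: [[1.0, -0.002, 0.0], [-0.002, -1.0, -0.0], [0.0, 0.0, -1.0]]
contact_force: [-1.1, -0.4, -0.1]
opening: 0.0854
finger_force: 0.0
2.65 [-0.276 -0.204  1.557 -0.     1.788  1.297] [ 0.4479 -0.0044  0.4514] [[1.0, -0.002, 0.0], [-0.002, -1.0, -0.0], [0.0, 0.0, -1.0]]
lane front [[0.5024, 0.1585], [0.4997, 0.0756]]
shelf top front [[0.6474, 0.2181], [0.6442, -0.1785]]
rest base front [[0.595, -0.0498], [0.5956, -0.0991]]
knob [[0.5467, -0.2748]]
```

View pics/w1.png

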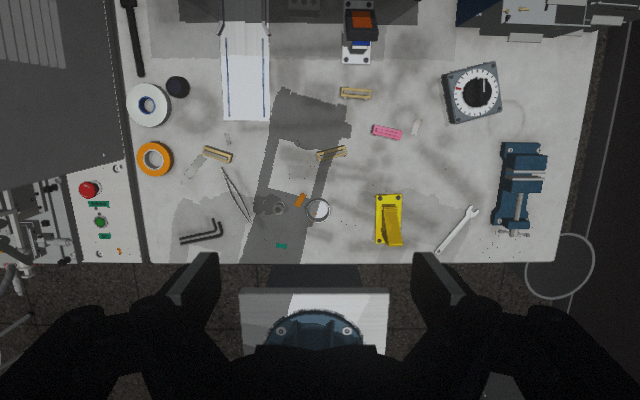

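The wrist view shows three blades at about (217,154), (331,152) and (355,93), a pink look-alike at (387,132), the knob at (482,90), the carrier with its orange pad up at (360,22), and the lane at (245,70). Next I'll test how the arm behaves at the edge of its reach, because moves only spin about the tool axis and the work under the shelf needs a tilted tool.

```bash
python3 -m pendant '[[1,[30,0,-50],0],[1,[30,0,-50],0],[1,[30,0,-50],0],[1,[30,0,-50],0],[1,[30,0,-50],0],[1,[30,0,-50],0],[1,[30,0,-50],0],[1,[30,0,-50],0],[1,[0,0,0],0],[1,[0,0,0],0]]';python3 -c "
from h import *
print(get_state()['qpos'].round(3),get_state()['qd'].round(3))"
```

```text
t: 3.95
tool_pos: [0.5978, -0.0032, 0.7427]
ee_rot: [[0.997, -0.0, 0.077], [-0.0, -1.0, -0.001], [0.077, 0.001, -0.997]]
contact_force: [-0.1, 0.6, -0.3]
opening: 0.0855
finger_force: 0.0
[-0.212  0.392  0.298  0.021  2.376  1.375] [ 0.001  0.022  0.001 -0.001  0.002  0.001]
```

```bash
python3 -m pendant '[[1,[0,0,40],0],[1,[0,0,40],0],[1,[0,0,40],0],[1,[0,0,0],0],[1,[0,0,0],0],[1,[0,0,0],0],[1,[0,0,0],0],[1,[0,0,0],0],[1,[0,0,0],0],[1,[0,0,0],0]]';python3 -c "
from h import *
print(get_state()['qpos'].round(3),get_state()['qd'].round(3))"
```

```text
t: 5.2
tool_pos: [0.6077, -0.0034, 0.6209]
ee_rot: [[0.997, -0.0, 0.073], [-0.0, -1.0, -0.0], [0.073, 0.0, -0.997]]
contact_force: [-0.1, 1.0, -0.6]
opening: 0.0854
finger_force: 0.0
[-0.209  0.205  0.814  0.017  2.05   1.371] [-0.    -0.001  0.002 -0.    -0.    -0.   ]
```

The tilt gained at the edge of reach persists, so I can build the tilt I need there. I'll push further upward, where there is free space.

```bash
python3 -m pendant '[[1,[-20,0,-55],0],[1,[-20,0,-55],0],[1,[-10,0,-60],0],[1,[0,0,-60],0],[1,[0,0,-60],0],[1,[0,0,-60],0],[1,[0,0,-60],0],[1,[0,0,-60],0],[1,[0,0,-60],0],[1,[0,0,0],0]]';python3 -c "
from h import *
print(get_state()['qpos'].round(3),get_state()['qd'].round(3))"
```

```text
t: 6.45
tool_pos: [0.3778, -0.0015, 0.8902]
ee_rot: [[0.978, -0.001, 0.208], [-0.0, -1.0, -0.003], [0.208, 0.003, -0.978]]
contact_force: [-0.3, -0.4, -0.3]
opening: 0.0852
finger_force: 0.0
[-0.389  0.062  0.298  0.143  2.582  1.311] [ 0.014  0.054  0.009 -0.013 -0.031  0.004]
```

```bash
python3 -m pendant '[[1,[40,0,-45],0],[1,[40,0,-45],0],[1,[40,0,-45],0],[1,[40,0,-45],0],[1,[40,0,-45],0],[1,[40,0,-45],0],[1,[0,0,0],0],[1,[0,0,0],0],[1,[0,0,0],0],[1,[0,0,0],0]]';python3 -c "
from h import *
print(get_state()['qpos'].round(3),get_state()['qd'].round(3))"
```

```text
t: 7.7
tool_pos: [0.4305, -0.0015, 0.9033]
ee_rot: [[0.933, -0.001, 0.361], [0.0, -1.0, -0.002], [0.361, 0.002, -0.933]]
contact_force: [-0.0, -0.3, 0.1]
opening: 0.0852
finger_force: 0.0
[-0.386  0.066  0.299  0.205  2.421  1.363] [-0.002  0.002 -0.    -0.     0.     0.   ]
```

```bash
python3 -m pendant '[[1,[40,0,-45],0],[1,[40,0,-45],0],[1,[40,0,-45],0],[1,[40,0,-45],0],[1,[40,0,-45],0],[1,[40,0,-45],0],[1,[40,0,-45],0],[1,[40,0,-45],0],[1,[40,0,-45],0],[1,[0,0,0],0]]'
```

```text
t: 8.95
tool_pos: [0.4191, 0.0, 0.9771]
ee_rot: [[0.788, -0.002, 0.615], [0.001, -1.0, -0.004], [0.615, 0.004, -0.788]]
contact_force: [1.0, 0.2, 0.0]
opening: 0.0852
finger_force: 0.0
```

```bash
python3 -m pendant '[[1,[40,0,-45],0],[1,[0,0,0],0],[1,[-31,5,47],0],[1,[-31,5,47],0],[1,[-31,5,47],0],[1,[-31,5,47],0],[1,[-31,5,47],0],[1,[-31,5,47],0],[1,[-31,5,47],0],[1,[-31,5,47],0]]' && python3 -m pendant '[[1,[-31,6,47],0],[1,[-31,6,47],0],[1,[-31,6,47],0],[1,[-31,6,47],0],[1,[-31,6,47],0],[1,[0,0,0],0],[1,[0,0,0],0],[1,[0,0,0],0],[1,[0,0,0],0],[1,[0,0,0],0]]'
python3 - <<'E'
from h import *
st=get_state(); print(st['qpos'].round(3),st['tool_pos'].round(4),np.arcsin(st['ee_rot'][0,2]))
cv2.imwrite('pics/w2.png',snapshot('wrist'))
E
```

```text
t: 10.2
tool_pos: [0.4627, -0.039, 0.5542]
ee_rot: [[0.77, 0.0, 0.639], [0.001, -1.0, -0.001], [0.639, 0.001, -0.77]]
contact_force: [-0.3, -0.3, 0.2]
opening: 0.0851
finger_force: 0.0
t: 11.45
tool_pos: [0.4944, -0.0695, 0.2787]
ee_rot: [[0.767, -0.0, 0.641], [0.001, -1.0, -0.002], [0.641, 0.002, -0.767]]
contact_force: [1.2, 0.6, 0.2]
opening: 0.0854
finger_force: 0.0
[-0.64  -0.525  2.262  0.517  0.883  0.705] [ 0.4944 -0.0695  0.2787] 0.6963375717707844
```

View pics/w2.png

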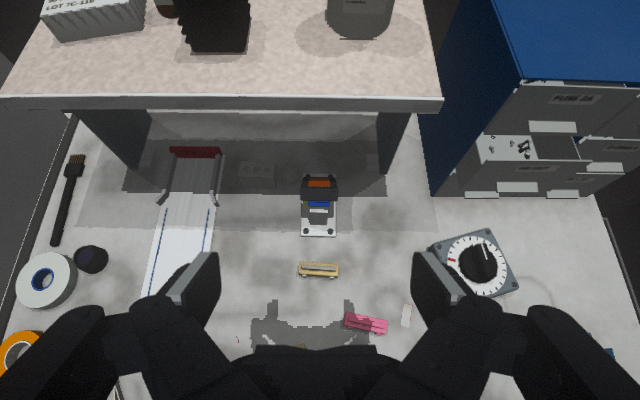

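The view shows the shelf's front edge at rows 97-111. The carrier (orange pad, dark plate) is at (319,190) over the base front edge, around row 236. The red stop is at (195,153), the lane runs below it, and the knob is at (475,258). A blade is at (318,270) and the pink look-alike at (365,323).

Run:
```python
from h import *
im=cv2.imread('pics/w2.png'); c=cam('wrist'); t=cam('top'); s=cam('side')
np.set_printoptions(suppress=True,precision=4)
print('shelf top edge',plane(c,[(5,96),(220,97),(440,99)],.221)[:,:2].tolist())
print('base front',plane(c,[(300,236),(337,236)],.006)[:,:2].tolist())
for n,lo,hi,z,roi in [('orange',(3,150,80),(14,255,255),.055,(290,170,350,200)),('blue',(105,130,60),(130,255,255),.05,(290,190,350,225)),('stopred',(0,120,50),(8,255,255),.028,(150,130,240,170)),('brass',(12,50,80),(28,220,255),.016,(280,255,350,285)),('index',(0,120,80),(8,255,255),.036,(430,225,520,300))]:
    x0,y0,x1,y1=roi
    for A,r,k in blobs(im[y0:y1,x0:x1],lo,hi,8)[:2]:
        k=k[:,0]+[x0,y0]; m=cv2.moments(k); ce=(m['m10']/m['m00'],m['m01']/m['m00'])
        print(n,A,'px',np.round(ce,1),'bbox',k.min(0),k.max(0),'->',plane(c,[ce],z)[0],'box',plane(c,cv2.boxPoints(cv2.minAreaRect(k.astype(np.float32))),z)[:,:2].round(4).tolist())
cv2.imwrite('pics/z1.png',np.hstack([cv2.resize(im[165:245,285:352],None,fx=6,fy=6,interpolation=cv2.INTER_CUBIC)[:480,:402],cv2.resize(im[225:301,430:493],None,fx=6.3,fy=6.3,interpolation=cv2.INTER_CUBIC)[:480,:396]]))
```

```text
shelf top edge [[0.6513131295774384, 0.20778745705050267], [0.6449620984069346, 0.010931111854675032], [0.6435090941783115, -0.1752763735903199]]
base front [[0.5924992964924032, -0.04897758011541843], [0.592531592401209, -0.10005953048626609]]
orange 96.5 px [319.2 183.4] bbox [308 181] [329 186] -> [ 0.6488 -0.0751  0.055 ] box [[0.6523, -0.0604], [0.6523, -0.088], [0.645, -0.0879], [0.6449, -0.0604]]
blue 82.5 px [318.7 203.1] bbox [308 201] [328 206] -> [ 0.6226 -0.0743  0.05  ] box [[0.6257, -0.0605], [0.6257, -0.0865], [0.6186, -0.0864], [0.6186, -0.0606]]
stopred 358.5 px [193.6 151.1] bbox [170 147] [217 157] -> [0.7167 0.1109 0.028 ] box [[0.7242, 0.148], [0.7238, 0.0766], [0.7063, 0.0744], [0.7067, 0.1446]]
brass 464.0 px [318.4 268.8] bbox [298 261] [338 277] -> [ 0.5448 -0.0741  0.016 ] box [[0.5373, -0.0473], [0.5552, -0.0483], [0.5513, -0.1005], [0.5336, -0.0987]]Traceback (most recent call last):
  File "<stdin>", line 11, in <module>
    return _nx.concatenate(arrs, 1, dtype=dtype, casting=casting)
           ~~~~~~~~~~~~~~~^^^^^^^^^^^^^^^^^^^^^^^^^^^^^^^^^^^^^^^
ValueError: all the input array dimensions except for the concatenation axis must match exactly, but along dimension 0, the array at index 0 has size 480 and the array at index 1 has size 479
```

```bash
python3 -m pendant '[[1,[-16,3,20],0],[1,[-16,3,20],0],[1,[0,0,30],0],[1,[0,0,30],0],[1,[0,0,30],0],[1,[0,0,30],0],[1,[0,0,20],0],[1,[0,0,0],0],[1,[0,0,0],0],[1,[0,0,0],0]]' 40
python3 - <<'E'
from h import *
st=get_state(); R=st['ee_rot']; p=st['tool_pos']
print(st['qpos'].round(3),'delta tool mm',(1000*R.T@(np.array([.6479,-.0748,.0454])-p)).round(1))
im=snapshot('wrist'); cv2.imwrite('pics/w3.png',im)
E
```

```text
t: 12.75
tool_pos: [0.5849, -0.0758, 0.1199]
ee_rot: [[0.767, -0.0, 0.641], [0.001, -1.0, -0.002], [0.641, 0.002, -0.767]]
contact_force: [-0.1, 1.6, -1.1]
opening: 0.0854
finger_force: 0.0
[-0.504  0.044  2.197  0.886  0.409  0.327] delta tool mm [ 0.5 -1.1 97.5]
```

View pics/w3.png

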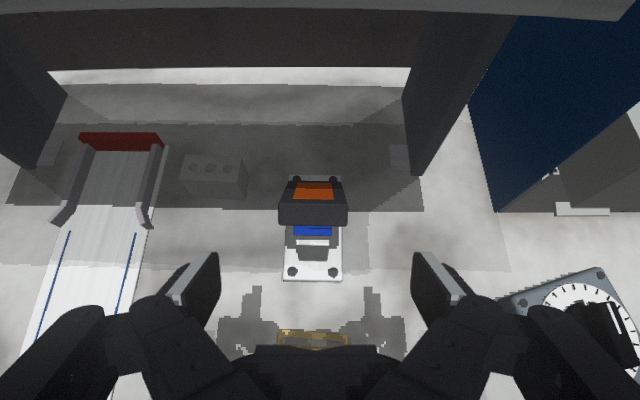

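The carrier is between the fingers at cols 278-347 with its upper-end face at rows 204-225. I also see the grey setting block under the shelf at (212,173). I'll check the predicted end-face corners against this.

Run:
```python
from h import *
c=cam('wrist'); C=np.array([.644,-.0748,.05]); X=np.array([.643,0,-.766]);Y=np.array([0,1,0]);Z=np.array([.766,0,.643])
for n in(8,-8):
    print(n,proj(c,[C-.036*X+s*.023*Y+n/1000*Z for s in(1,-1)]).round(1).tolist())
im=cv2.imread('pics/w3.png'); g=cv2.cvtColor(im,cv2.COLOR_BGR2GRAY)
print(g[170:240,300].tolist()); print(g[214,265:362].tolist())
```

```text
8 [[277.7, 205.5], [349.3, 205.5]]
-8 [[278.5, 228.8], [348.5, 228.9]]
[69, 70, 72, 72, 69, 89, 85, 60, 43, 38, 33, 28, 37, 50, 47, 46, 49, 51, 79, 77, 78, 79, 78, 79, 76, 80, 80, 81, 86, 43, 42, 40, 46, 57, 58, 57, 55, 52, 56, 55, 55, 57, 59, 56, 57, 58, 54, 55, 56, 57, 58, 58, 55, 57, 48, 49, 69, 68, 74, 76, 73, 77, 72, 75, 83, 66, 99, 94, 95, 114]
[162, 164, 164, 163, 166, 165, 162, 162, 160, 163, 166, 166, 155, 67, 49, 53, 57, 55, 55, 57, 55, 54, 57, 53, 56, 55, 60, 55, 57, 56, 59, 60, 56, 54, 53, 57, 58, 54, 56, 57, 58, 58, 58, 57, 54, 60, 57, 53, 55, 55, 59, 55, 56, 55, 57, 52, 55, 54, 52, 59, 53, 58, 59, 52, 53, 56, 57, 57, 56, 57, 58, 60, 57, 58, 59, 61, 53, 57, 56, 59, 57, 50, 72, 150, 152, 154, 155, 157, 160, 157, 155, 155, 157, 158, 161, 157, 159]
```

```bash
python3 -m pendant '[[1,[2,-1.5,25],0],[1,[0,0,25],0],[1,[0,0,25],0],[1,[0,0,14],0],[1,[0,0,10],0],[0.3,[0,0,0],0],[0.3,[0,0,0],0],[0.3,[0,0,0],0],[0.3,[0,0,0],0],[0.3,[0,0,0],0]]' 40
```

```text
t: 14.05
tool_pos: [0.6497, -0.0743, 0.0449]
ee_rot: [[0.767, -0.001, 0.641], [0.0, -1.0, -0.001], [0.641, 0.001, -0.767]]
contact_force: [-6.8, -1.0, 7.4]
opening: 0.0455
finger_force: 40.2
```

```bash
python3 -m pendant '[[0.3,[0,0,0],0],[0.3,[0,0,0],0],[0.3,[0,0,0],0],[0.3,[4,0,0],0],[0.3,[4,0,0],0],[0.3,[4,0,0],0],[0.3,[4,0,0],0],[0.3,[4,0,0],0],[0.3,[0,0,0],0],[0.3,[0,0,0],0]]'
python3 - <<'E'
from h import *
print(get_state()['qpos'].round(3))
cv2.imwrite('pics/w4.png',snapshot('wrist'))
E
```

```text
t: 15.3
tool_pos: [0.6651, -0.074, 0.0569]
ee_rot: [[0.768, -0.0, 0.64], [0.0, -1.0, -0.001], [0.64, 0.001, -0.768]]
contact_force: [-0.1, 0.3, -1.6]
opening: 0.0452
finger_force: 40.9
[-0.414  0.345  2.011  1.105  0.291  0.157]
```

View pics/w4.png

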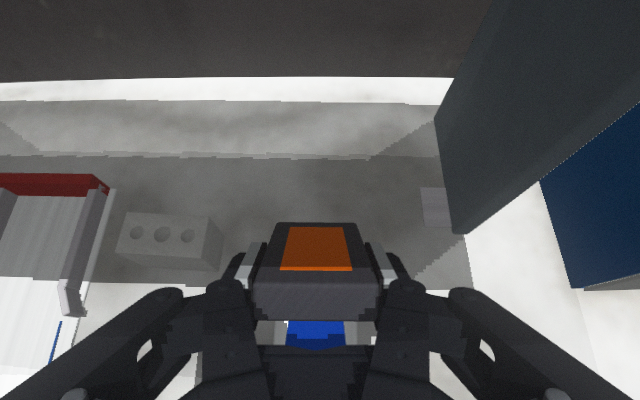

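The carrier is gripped and off the seat, orange pad up. I'll pull it up clear of the seat, then spin it half a turn.

```bash
python3 -m pendant '[[0.3,[0,0,-15],0],[0.3,[0,0,-15],0],[0.3,[0,0,-15],0],[0.3,[0,0,-15],0],[0.3,[0,0,-15],0],[0.3,[0,0,0],0],[0.3,[0,0,0],-0.12],[0.3,[0,0,0],-0.18],[0.3,[0,0,0],-0.18],[0.3,[0,0,0],-0.18]]' 60; python3 -c "
from h import *
print(get_state()['qpos'].round(3))"
```

```text
t: 16.6
tool_pos: [0.6171, -0.0739, 0.1137]
ee_rot: [[0.604, 0.475, 0.64], [0.618, -0.786, -0.001], [0.503, 0.396, -0.769]]
contact_force: [0.3, 0.1, -2.2]
opening: 0.0456
finger_force: 64.4
[-0.461  0.127  2.121  0.871  0.381 -0.294]
```

```bash
python3 -m pendant '[[0.3,[0,0,0],-0.18],[0.3,[0,0,0],-0.18],[0.3,[0,0,0],-0.18],[0.3,[0,0,0],-0.18],[0.3,[0,0,0],-0.18],[0.3,[0,0,0],-0.18],[0.3,[0,0,0],-0.18],[0.3,[0,0,0],-0.18],[0.3,[0,0,0],-0.18],[0.3,[0,0,0],-0.18]]' && python3 -m pendant '[[0.3,[0,0,0],-0.18],[0.3,[0,0,0],-0.18],[0.3,[0,0,0],-0.18],[0.3,[0,0,0],-0.14],[0.3,[0,0,0],0],[0.3,[0,0,0],0],[0.3,[0,0,0],0],[0.3,[0,0,0],0],[0.3,[0,0,0],0],[0.3,[0,0,0],0]]'; python3 -c "
from h import *
s=get_state();R=s['ee_rot'];print(s['qpos'].round(3),(1000*R.T@(np.array([.6651,-.074,.0569])-s['tool_pos'])).round(1))
cv2.imwrite('pics/s2.png',snapshot('side')[120:260,230:400])"
```

```text
t: 17.85
tool_pos: [0.6171, -0.0739, 0.1137]
ee_rot: [[-0.6, 0.481, 0.64], [0.625, 0.78, -0.0], [-0.499, 0.4, -0.769]]
contact_force: [-0.2, 0.5, -1.9]
opening: 0.0451
finger_force: 64.5
t: 19.1
tool_pos: [0.6171, -0.074, 0.1145]
ee_rot: [[-0.768, 0.002, 0.64], [0.001, 1.0, -0.001], [-0.64, 0.0, -0.768]]
contact_force: [0.1, -1.0, -1.2]
opening: 0.0453
finger_force: 64.5
[-0.461  0.125  2.122  0.87   0.381 -2.767] [-0.   0.1 75. ]
```

```bash
python3 -m pendant '[[0.3,[0,0,15],0],[0.3,[0,0,15],0],[0.3,[0,0,15],0],[0.3,[0,0,15],0],[0.3,[0,0,13],0],[0.3,[5,0,0],0],[0.3,[5,0,0],0],[0.3,[4,0,0],0],[0.3,[0,0,0],0],[0.3,[0,0,0],0]]' && python3 -m pendant '[[0.3,[1,0,0],0],[0.3,[0,0,0],0],[0.3,[1,0,0],0],[0.3,[0,0,0],0],[0.3,[0,0,0],0],[0.3,[0,0,0],0],[0.3,[0,0,0],0],[0.3,[0,0,0],0],[0.3,[0,0,0],0],[0.3,[0,0,0],0]]'; python3 -c "
from h import *
print(get_state()['qpos'].round(3))"
```

```text
t: 20.4
tool_pos: [0.6532, -0.0742, 0.0498]
ee_rot: [[-0.768, 0.002, 0.641], [0.001, 1.0, -0.001], [-0.641, -0.0, -0.768]]
contact_force: [-0.2, 0.2, -2.4]
opening: 0.0453
finger_force: 64.4
t: 21.65
tool_pos: [0.6515, -0.074, 0.0481]
ee_rot: [[-0.768, 0.002, 0.64], [0.001, 1.0, -0.001], [-0.64, 0.0, -0.768]]
contact_force: [-0.4, -0.4, -2.5]
opening: 0.0453
finger_force: 64.4
[-0.426  0.343  2.043  1.201  0.287 -3.092]
```

```bash
python3 -m pendant '[[0.3,[0.7,0,0],0],[0.3,[0,0,0],0],[0.3,[0.7,0,0],0],[0.3,[0,0,0],0],[0.3,[0,0,0],0],[0.3,[0,0,0],0],[0.3,[0,0,0],0],[0.3,[0,0,0],0],[0.3,[0,0,0],0],[0.3,[0,0,0],0]]'; python3 -c "
from h import *
print(get_state()['qpos'].round(3))
cv2.imwrite('pics/s3.png',cv2.resize(snapshot('side')[120:240,250:370],None,fx=4,fy=4,interpolation=2))"
```

```text
t: 22.9
tool_pos: [0.6511, -0.0741, 0.0479]
ee_rot: [[-0.767, 0.001, 0.641], [0.001, 1.0, -0.001], [-0.641, -0.0, -0.767]]
contact_force: [5.4, 1.1, -0.7]
opening: 0.0455
finger_force: 64.2
[-0.427  0.343  2.045  1.211  0.287 -3.102]
```

View pics/s3.png

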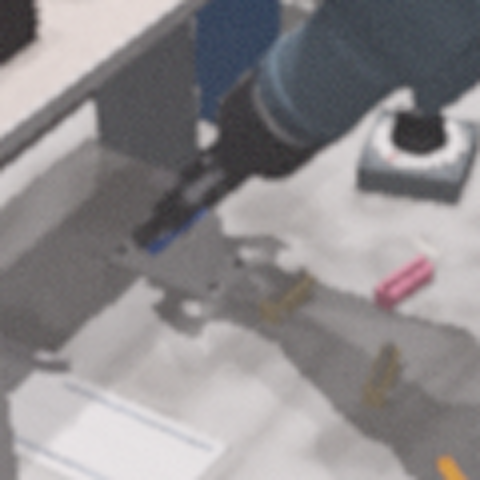

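The side view shows the carrier seated on the blue slope in the gripper. A 5 N push confirms the contact, so I'll release and back off up the slope.

```bash
python3 -m pendant '[[0.6,[0,0,0],0],[0.7,[0,0,0],0],[1,[0,0,0],0],[1,[0,0,0],0],[1,[0,0,0],0],[1,[0,0,-10],0],[1,[0,0,-25],0],[1,[0,0,-35],0],[1,[0,0,-50],0],[1,[0,0,-50],0]]' && python3 -m pendant '[[1,[0,0,-50],0.18],[1,[0,0,-40],0.18],[1,[0,0,0],0.18],[1,[0,0,0],0.18],[1,[0,0,0],0.18],[1,[0,0,0],0.18],[1,[0,0,0],0.18],[1,[0,0,0],0.18],[1,[0,0,0],0.18],[1,[0,0,0],0.18]]' && python3 -m pendant '[[1,[0,0,0],0.18],[1,[0,0,0],0.18],[1,[0,0,0],0.18],[1,[0,0,0],0.18],[1,[0,0,0],0.18],[1,[0,0,0],0.18],[1,[0,0,0],0.18],[1,[0,0,0],0.08],[1,[0,0,0],0],[1,[0,0,0],0]]'; python3 -c "
from h import *
print(get_state()['qpos'].round(3))
cv2.imwrite('pics/w5.png',snapshot('wrist'))"
```

```text
t: 24.2
tool_pos: [0.5404, -0.0738, 0.1785]
ee_rot: [[-0.769, 0.002, 0.639], [0.001, 1.0, -0.001], [-0.639, -0.0, -0.769]]
contact_force: [1.6, -0.7, 1.1]
opening: 0.0853
finger_force: 0.0
t: 25.45
tool_pos: [0.4838, -0.0737, 0.2469]
ee_rot: [[0.18, 0.747, 0.64], [0.972, -0.234, -0.001], [0.149, 0.623, -0.768]]
contact_force: [-0.3, 0.4, 0.1]
opening: 0.0854
finger_force: 0.0
t: 26.7
tool_pos: [0.4839, -0.0738, 0.2469]
ee_rot: [[0.768, 0.001, 0.64], [0.002, -1.0, -0.001], [0.64, 0.002, -0.768]]
contact_force: [0.2, -0.2, -0.3]
opening: 0.0855
finger_force: 0.0
[-0.676 -0.517  2.322  0.565  0.844  0.618]
```

View pics/w5.png

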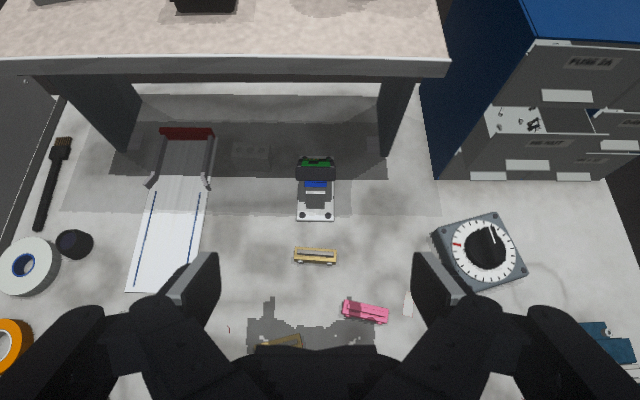

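The view shows the green board now facing out at (315,162) with the upper-end face below it, square over the seat. The blade is at (315,256), the apron's front corners at (124,291) and (181,293), and the knob at (488,248) with its red mark at (456,243).

Run:
```python
from h import *
np.set_printoptions(suppress=True,precision=4)
im=cv2.imread('pics/w5.png'); c=cam('wrist'); g=cv2.cvtColor(im,cv2.COLOR_BGR2GRAY)
C=np.array([.644,-.0748,.05]); X=np.array([.643,0,-.766]);Y=np.array([0,1,0]);Z=np.array([.766,0,.643])
for n in(8,-8): print('pred end',n,proj(c,[C-.036*X+s*.023*Y+n/1000*Z for s in(1,-1)]).round(1).tolist())
dark=blobs(im[140:185,285:350],(0,0,0),(180,255,75),100)
for A,r,k in dark[:2]: print('dark',A,k[:,0].min(0)+[285,140],k[:,0].max(0)+[285,140])
for n,lo,hi,z,roi in [('green',(45,80,30),(85,255,255),.057,(285,140,350,185)),('brass',(12,50,80),(28,220,255),.018,(280,240,350,275)),('stop',(0,120,50),(8,255,255),.028,(150,115,240,150)),('index',(0,90,60),(9,255,255),.03,(440,225,475,265)),('lines',(100,70,60),(130,255,220),.003,(115,180,220,295))]:
    x0,y0,x1,y1=roi
    for A,r,k in blobs(im[y0:y1,x0:x1],lo,hi,6)[:2]:
        k=k[:,0]+[x0,y0]; m=cv2.moments(k); ce=(m['m10']/m['m00'],m['m01']/m['m00']); rr=cv2.minAreaRect(k.astype(np.float32))
        print(n,A,np.round(ce,1),k.min(0),k.max(0),'->',plane(c,[ce],z)[0],plane(c,cv2.boxPoints(rr),z)[:,:2].round(4).tolist())
print('apron front',plane(c,[(124,291),(181,293)],.003)[:,:2].tolist())
r=cv2.resize(im[205:295,425:530],None,fx=7,fy=7,interpolation=cv2.INTER_CUBIC)[:600]; cv2.imwrite('pics/k1.png',r[:600,:735])
```

```text
pred end 8 [[295.6, 168.1], [336.3, 168.1]]
pred end -8 [[295.8, 181.9], [336.0, 182.0]]
dark 2510.5 [285 140] [349 181]
green 160.5 [315.4 162.6] [301 158] [330 166] -> [ 0.6496 -0.0742  0.057 ] [[0.6453, -0.0564], [0.6563, -0.0566], [0.6547, -0.0927], [0.6438, -0.0921]]
brass 540.5 [315.1 254.6] [294 246] [336 263] -> [ 0.5442 -0.074   0.018 ] [[0.5365, -0.0477], [0.5549, -0.0486], [0.5509, -0.1004], [0.5326, -0.0986]]
stop 476.5 [185.7 132.8] [159 127] [210 139] -> [0.7159 0.1087 0.028 ] [[0.7264, 0.1495], [0.7257, 0.0755], [0.7052, 0.0726], [0.7057, 0.1451]]
index 7.0 [456.5 244. ] [453 243] [460 245] -> [ 0.5537 -0.2437  0.03  ] [[0.5537, -0.2391], [0.5558, -0.24], [0.5536, -0.2483], [0.5515, -0.2474]]
lines 10.0 [189.2 249.3] [187 232] [192 262] -> [0.5542 0.0863 0.003 ] [[0.538, 0.0876], [0.5775, 0.0867], [0.5772, 0.085], [0.5377, 0.0859]]
apron front [[0.5010088538794009, 0.1592806791567431], [0.49972656091755396, 0.08798829889222816]]
```

View pics/k1.png

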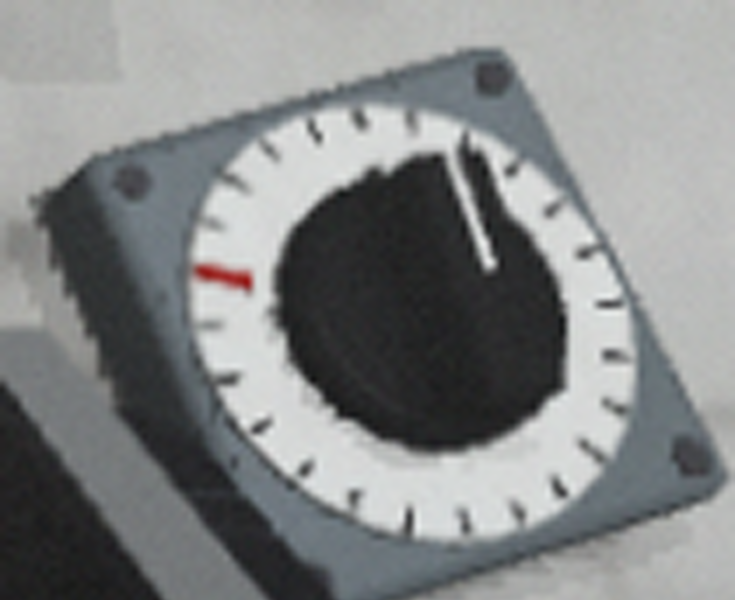

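Geometry so far:
- **Carrier:** y is -0.074, square on the seat.
- **Lane:** axis passes about (0.501, 0.117) to (0.65, 0.114), yaw about -0.02.
- **Blade A:** (0.544, -0.074), yaw about -0.08.

I'll take blade A with the tilted tool, since the pads can align it as they close.

```bash
python3 -m pendant '[[0.72,[-14,0,35],0],[0.72,[-14,0,35],0],[0.72,[-14,0,35],0],[0.72,[-14,0,35],0],[0.72,[-15,0,35],0],[0.72,[-15,0,36],0],[0.72,[-4,0,5],0],[0.72,[-4,0,5],0],[0.72,[0,0,0],0],[0.72,[0,0,0],0]]' 30
python3 - <<'E'
from h import *
s=get_state();print(s['tool_pos'],s['opening'],s['qpos'].round(3)); cv2.imwrite('pics/w6.png',snapshot('wrist'))
E
```

```text
t: 28.0
tool_pos: [0.553, -0.074, 0.02]
ee_rot: [[0.767, 0.0, 0.641], [0.001, -1.0, -0.0], [0.641, 0.001, -0.767]]
contact_force: [-0.1, 0.1, 0.6]
opening: 0.0614
finger_force: 0.0
[ 0.55304848 -0.07403516  0.02004105] 0.06140644300669849 [-0.546  0.263  2.273  1.614  0.339 -0.482]
```

View pics/w6.png

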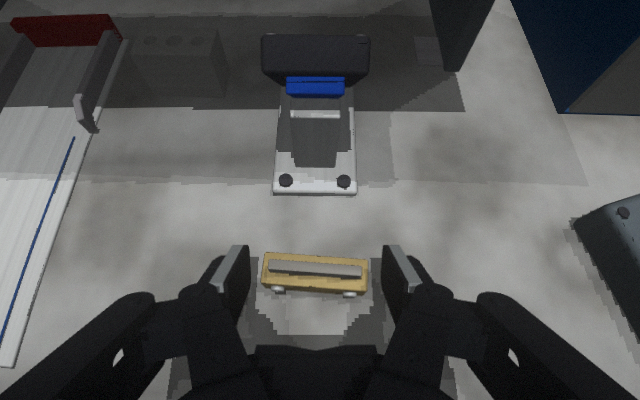

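The blade (262-368, 253-294) sits centred between the pads, its screw heads facing me. I'll lower the rest of the way and close.

```bash
python3 -m pendant '[[0.72,[-2,0,2.3],0],[0.72,[-2,0,2.3],0],[0.72,[-2,0,2.3],0],[0.72,[0,0,0],0],[0.72,[0,0,0],0],[0.72,[0,0,0],0],[0.72,[0,0,0],0],[0.72,[0,0,0],0],[0.72,[0,0,0],0],[0.72,[0,0,0],0]]'; python3 -m pendant '[[0.72,[-1,0,1.2],0],[0.72,[0,0,0],0],[0.72,[0,0,0],0],[0.45,[0,0,0],0],[0.45,[0,0,0],0],[0.45,[0,0,0],0],[0.45,[0,0,0],0],[0.45,[0,0,0],0],[0.45,[0,0,0],0],[0.45,[0,0,0],0]]' 30
```

```text
t: 29.3
tool_pos: [0.5526, -0.0739, 0.0106]
ee_rot: [[0.768, 0.0, 0.641], [0.0, -1.0, -0.0], [0.641, 0.0, -0.768]]
contact_force: [-0.2, -0.4, 0.2]
opening: 0.0616
finger_force: 0.0
t: 30.55
tool_pos: [0.5528, -0.0739, 0.0094]
ee_rot: [[0.767, 0.0, 0.641], [0.0, -1.0, -0.0], [0.641, 0.0, -0.767]]
contact_force: [-2.6, 0.1, 5.2]
opening: 0.0507
finger_force: 30.3
```

```bash
python3 -m pendant '[[0.45,[9,0,-11],0],[0.45,[28,0,-34],0],[0.45,[0,-38,0],0],[0.45,[0,-38,0],0],[0.45,[0,-38,0],0],[0.45,[0,-38,0],0],[0.45,[0,-36,0],0],[0.45,[18,0,15],0],[0.45,[18,0,15],0],[0.45,[18,0,15],0]]'
python3 - <<'E'
from h import *
im=snapshot('wrist'); c=cam('wrist'); cv2.imwrite('pics/w7.png',im)
E
```

```text
t: 31.8
tool_pos: [0.6089, 0.1152, 0.053]
ee_rot: [[0.763, 0.007, 0.646], [0.001, -1.0, 0.009], [0.647, -0.006, -0.763]]
contact_force: [0.5, -0.4, -0.8]
opening: 0.0508
finger_force: 31.6
```

View pics/w7.png

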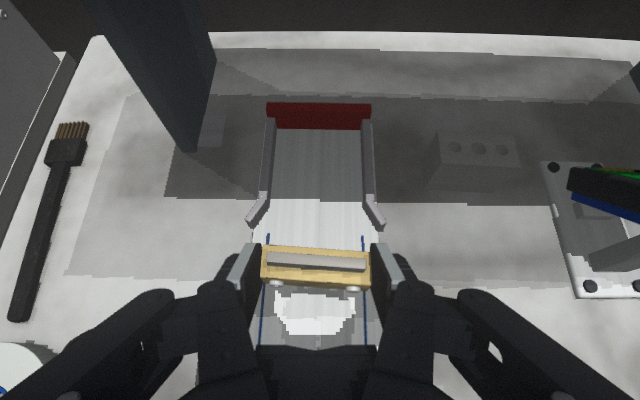

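The held blade is level over the apron, between the blue lines (267, 364) and in front of the flared rails (rows 203-230), and centred to about 1 mm. Now I'll lower and release it.

```bash
python3 -m pendant '[[0.45,[0,0,0],0],[0.45,[-4,0,9],0],[0.45,[-5,0,9],0],[0.45,[-5,0,9],0],[0.45,[-2,0,5],0],[0.45,[-1,0,2],0],[0.45,[0,0,0],0],[0.45,[0,0,0],0],[0.45,[0,0,0],0],[0.45,[0,0,0],0]]'; python3 -c "
from h import *
print(get_state()['qpos'].round(3))"
```

```text
t: 33.1
tool_pos: [0.621, 0.1182, 0.025]
ee_rot: [[0.772, 0.001, 0.636], [0.001, -1.0, 0.001], [0.636, -0.0, -0.772]]
contact_force: [0.1, -0.4, 0.1]
opening: 0.0508
finger_force: 31.6
[0.000e+00 3.660e-01 2.086e+00 8.720e-01 1.000e-03 6.980e-01]
```

```bash
python3 -m pendant '[[0.45,[-1,1,2],0],[0.45,[-1,1,2],0],[0.45,[-1,1,2],0],[0.45,[-1,1,2],0],[0.45,[0,0,0],0],[0.45,[0,0,0],0],[0.45,[0,0,0],0],[0.45,[0,0,0],0],[0.45,[0,0,0],0],[0.45,[0,0,0],0]]'; python3 -c "
from h import *
print(get_state()['qpos'].round(3))"
```

```text
t: 34.35
tool_pos: [0.6241, 0.1154, 0.0192]
ee_rot: [[0.776, -0.001, 0.631], [0.001, -1.0, -0.002], [0.631, 0.002, -0.776]]
contact_force: [0.8, -0.5, -0.7]
opening: 0.0508
finger_force: 31.6
[-4.000e-03  3.840e-01  2.075e+00  8.890e-01  1.000e-03  6.780e-01]
```

```bash
python3 -m pendant '[[0.45,[-1.5,0,1.8],0],[0.45,[-1.5,0,1.8],0],[0.45,[-1.5,0,1.8],0],[0.45,[0,0,0],0],[0.45,[0,0,0],0],[0.45,[0,0,0],0],[0.45,[0,0,0],0],[0.45,[0,0,0],0],[0.45,[0,0,0],0],[0.45,[0,0,0],0]]'; python3 -c "
from h import *
print(get_state()['qpos'].round(3))"
```

```text
t: 35.6
tool_pos: [0.625, 0.1155, 0.0148]
ee_rot: [[0.779, -0.001, 0.626], [0.001, -1.0, -0.002], [0.626, 0.002, -0.779]]
contact_force: [-0.7, 0.2, -0.6]
opening: 0.0507
finger_force: 31.6
[-4.000e-03  3.950e-01  2.069e+00  9.000e-01  1.000e-03  6.670e-01]
```

```bash
python3 -m pendant '[[0.45,[-1.5,0,1.3],0],[0.45,[-1,0,1],0],[0.45,[0,0,0],0],[0.45,[0,0,0],0],[0.62,[0,0,0],0],[0.66,[0,0,0],0],[0.72,[0,0,0],0],[0.72,[0,0,0],0],[0.72,[0,0,0],0],[0.72,[0,0,0],0]]'
```

```text
t: 36.85
tool_pos: [0.625, 0.1156, 0.0127]
ee_rot: [[0.781, -0.0, 0.624], [0.001, -1.0, -0.002], [0.624, 0.002, -0.781]]
contact_force: [-0.7, 0.1, 0.6]
opening: 0.0615
finger_force: 0.0
```

```bash
python3 -m pendant '[[0.72,[0,0,-15],0],[0.72,[0,0,-45],0],[0.72,[0,0,-45],0],[0.72,[0,0,-45],0],[1,[-9,11,-49],0],[1,[-9,11,-49],0],[1,[-9,11,-49],0],[1,[-9,11,-49],0],[1,[0,0,0],0],[1,[0,0,0],0]]'
cat > look.py <<'E'
from h import *
import sys
np.set_printoptions(suppress=True,precision=4)
def look(n='wrist',name=None,ymax=400):
    st=get_state(); im=snapshot(n); c=cam(n,st)
    if name: cv2.imwrite('pics/'+name,im)
    print(n,'tcp',st['tool_pos'].round(4),'q',st['qpos'].round(3),'tilt',np.arcsin(st['ee_rot'][0,2]).round(3))
    for A,r,k in blobs(im,(12,50,80),(28,220,255),25):
        rr=plane(c,k[:,0].astype(float),.017)[:,:2]; (ce,wh,an)=cv2.minAreaRect((rr*1000).astype(np.float32))
        b=cv2.boxPoints((ce,wh,an)); e=max([b[1]-b[0],b[2]-b[1]],key=np.linalg.norm); yaw=-np.arctan2(e[0]*np.sign(e[1]),abs(e[1]))
        if 35<max(wh)<75 and min(wh)<32: print('  blade px',np.round(r[0]),'world mm',np.round(ce,1),np.round(wh,1),'yaw',round(float(yaw),3))
if __name__=='__main__':
    for n in sys.argv[1:]: look(n,'l_%s_%.1f.png'%(n,get_state()['t']))
E
python3 look.py wrist top
```

```text
t: 38.1
tool_pos: [0.4084, 0.0715, 0.2281]
ee_rot: [[0.777, 0.008, 0.63], [-0.001, -1.0, 0.013], [0.63, -0.011, -0.777]]
contact_force: [0.1, -0.3, -1.0]
opening: 0.0853
finger_force: 0.0
wrist tcp [0.4084 0.0715 0.2281] q [-0.257 -0.817  2.49   0.238  0.82   1.206] tilt 0.681
  blade px [233. 274.] world mm [438.  167.8] [40.4 16.3] yaw -0.327
  blade px [285. 141.] world mm [616.2 115.6] [51.5 19.2] yaw -0.066
top tcp [0.408  0.0719 0.2266] q [-0.256 -0.813  2.49   0.238  0.82   1.206] tilt 0.678
  blade px [347. 228.] world mm [442.9 -31.3] [15.6 51. ] yaw 0.243
  blade px [262. 227.] world mm [441.7 173.9] [50.7 15.1] yaw -0.337
  blade px [288. 156.] world mm [618.  116.2] [49.8 14.1] yaw -0.046
```

Blade A stands on the apron at (0.617, 0.116), yaw -0.05, and the top and wrist views agree. Next is blade C at (0.4415, 0.1735), yaw -0.34. I'll spin partly, grip, and unspin on the way.

```bash
python3 -m pendant '[[0.85,[-18,-20,36],0],[0.85,[-18,-20,36],0],[0.85,[-18,-21,36],0],[0.85,[-18,-21,36],0],[0.85,[-19,-21,36],0],[0.85,[0,0,0],0.15],[0.85,[0,0,0],0.15],[0.85,[0,0,0],0],[0.85,[0,0,0],0],[0.85,[0,0,0],0]]'
python3 - <<'E'
from look import *
look('wrist','w8.png')
s=get_state();R=s['ee_rot']; print(s['opening'],(1000*R.T@(np.array([.450,.1735,.013])-s['tool_pos'])).round(1))
E
```

```text
t: 39.45
tool_pos: [0.4412, 0.1365, 0.0844]
ee_rot: [[0.738, -0.247, 0.628], [-0.299, -0.954, -0.025], [0.605, -0.169, -0.778]]
contact_force: [-0.4, -0.2, 0.2]
opening: 0.0728
finger_force: 0.0
wrist tcp [0.4412 0.1365 0.0844] q [ 0.107 -0.14   2.465 -0.577  0.169  2.529] tilt 0.678
  blade px [572. 203.] world mm [441.6 -31.8] [15.9 51.4] yaw 0.253
  blade px [301.  77.] world mm [619.2 115.4] [51.7 15.8] yaw -0.061
0.07249243961169093 [-48.1 -25.3  60.3]
```

```bash
python3 -m pendant '[[0.85,[0,-12,0],0],[0.85,[0,-13,0],0],[0.85,[-7,0,9],0],[0.85,[-7,0,9],0],[0.85,[-7,0,9],0],[0.85,[-7,0,9],0],[0.85,[-7,0,8],0],[0.85,[0,0,0],0],[0.85,[0,0,0],0],[0.85,[0,0,0],0]]'
python3 - <<'E'
from look import *
look('wrist','w9.png'); look('top')
s=get_state();R=s['ee_rot']; print(s['opening'],(1000*R.T@(np.array([.450,.1735,.013])-s['tool_pos'])).round(1))
E
```

```text
t: 40.75
tool_pos: [0.4505, 0.1639, 0.0526]
ee_rot: [[0.754, -0.245, 0.609], [-0.299, -0.954, -0.014], [0.585, -0.171, -0.793]]
contact_force: [0.7, -0.4, -0.0]
opening: 0.0727
finger_force: 0.0
wrist tcp [0.4505 0.1639 0.0526] q [ 0.187  0.029  2.403 -1.098  0.144  3.118] tilt 0.655
  blade px [314. 288.] world mm [440.6 173.9] [50.9 15.7] yaw -0.331
  blade px [329.  41.] world mm [619.1 115.4] [51.8 15.6] yaw -0.081
top tcp [0.4505 0.1639 0.0526] q [ 0.187  0.029  2.403 -1.098  0.144  3.118] tilt 0.655
  blade px [261. 227.] world mm [441.7 175. ] [52.6 15.9] yaw -0.302
  blade px [347. 228.] world mm [442.7 -31.3] [15.1 51. ] yaw 0.261
  blade px [288. 156.] world mm [618.  116.2] [49.8 14.1] yaw -0.046
0.07297320986705416 [-26.4  -2.2  31. ]
```

The last joint is at its range here, so I'll back off and take the equivalent half-turned grasp.

```bash
python3 -m pendant '[[0.85,[0,0,-30],-0.18],[0.85,[0,0,-20],-0.185],[0.85,[0,0,0],-0.185],[0.85,[0,0,0],-0.185],[0.85,[0,0,0],-0.185],[0.85,[0,0,0],-0.185],[0.85,[0,0,0],-0.185],[0.85,[0,0,0],-0.185],[0.85,[0,0,0],-0.185],[0.85,[0,0,0],-0.185]]' && python3 -m pendant '[[0.85,[0,0,0],-0.185],[0.85,[0,0,0],-0.185],[0.85,[0,0,0],-0.185],[0.85,[0,0,0],-0.185],[0.85,[0,0,0],-0.185],[0.85,[0,0,0],-0.185],[0.85,[0,0,0],-0.185],[0.85,[0,0,0],0],[0.85,[0,0,0],0],[0.85,[0,0,0],0]]'
python3 - <<'E'
from look import *
s=get_state();R=s['ee_rot']; print(s['qpos'].round(3),R.round(3).tolist(),(1000*R.T@(np.array([.450,.1735,.014])-s['tool_pos'])).round(1))
E
```

```text
t: 42.1
tool_pos: [0.434, 0.1622, 0.0773]
ee_rot: [[0.144, 0.777, 0.612], [0.986, -0.165, -0.022], [0.084, 0.607, -0.79]]
contact_force: [-1.0, -0.7, -0.4]
opening: 0.0724
finger_force: 0.0
t: 43.35
tool_pos: [0.434, 0.1622, 0.0772]
ee_rot: [[-0.706, 0.356, 0.612], [0.435, 0.9, -0.022], [-0.559, 0.251, -0.79]]
contact_force: [0.7, -0.2, -0.2]
opening: 0.0726
finger_force: 0.0
[ 0.202 -0.093  2.437 -0.766  0.21  -0.205] [[-0.706, 0.356, 0.612], [0.435, 0.9, -0.022], [-0.559, 0.251, -0.79]] [28.9  0.  59.5]
```

```bash
python3 -m pendant '[[0.85,[0,0,0],-0.1],[0.85,[4,0,8],0],[0.85,[4,0,8],0],[0.85,[4,0,8],0],[0.85,[4,0,8],0],[0.85,[4,0,8],0],[0.85,[3,0,6],0],[0.85,[0,0,0],0],[0.85,[0,0,0],0],[0.85,[0,0,0],0]]'
python3 - <<'E'
from look import *
s=get_state();R=s['ee_rot']; print(s['qpos'].round(3),(1000*R.T@(np.array([.450,.1735,.014])-s['tool_pos'])).round(1))
E
```

```text
t: 44.6
tool_pos: [0.4457, 0.167, 0.043]
ee_rot: [[-0.752, 0.283, 0.595], [0.341, 0.94, -0.016], [-0.564, 0.191, -0.803]]
contact_force: [1.1, -0.5, -0.1]
opening: 0.0726
finger_force: 0.0
[ 0.2    0.055  2.398 -1.137  0.148  0.072] [15.3  1.8 25.8]
```

```bash
python3 -m pendant '[[0.85,[4,1,7],0],[0.85,[4,1,7],0],[0.85,[4,0,7],0],[0.85,[4,0,5],0],[0.85,[0,0,0],0],[0.85,[0,0,0],0],[0.85,[0,0,0],0],[0.85,[0,0,0],0],[0.85,[0,0,0],0],[0.85,[0,0,0],0]]'
python3 - <<'E'
from look import *
s=get_state();R=s['ee_rot']; print(s['qpos'].round(3),(1000*R.T@(np.array([.450,.1735,.014])-s['tool_pos'])).round(1))
E
```

```text
t: 45.85
tool_pos: [0.451, 0.1723, 0.0296]
ee_rot: [[-0.766, 0.285, 0.576], [0.341, 0.94, -0.01], [-0.544, 0.189, -0.818]]
contact_force: [0.1, 0.9, 0.2]
opening: 0.0724
finger_force: 0.0
[ 0.204  0.112  2.368 -1.137  0.14   0.079] [ 9.6 -2.1 12.2]
```

```bash
python3 -m pendant '[[0.85,[4,-1,5],0],[0.85,[4,-1,5],0],[0.85,[4,0,5],0],[0.85,[3,0,4],0],[0.85,[0,0,0],0],[0.85,[0,0,0],0],[0.85,[0,0,0],0],[0.85,[0,0,0],0],[0.85,[0,0,0],0],[0.85,[0,0,0],0]]'
python3 - <<'E'
from look import *
s=get_state();R=s['ee_rot']; print(s['qpos'].round(3),(1000*R.T@(np.array([.450,.1735,.014])-s['tool_pos'])).round(1)); look('top')
E
```

```text
t: 47.1
tool_pos: [0.4514, 0.1744, 0.0185]
ee_rot: [[-0.778, 0.286, 0.56], [0.342, 0.94, -0.006], [-0.528, 0.186, -0.829]]
contact_force: [0.5, -0.7, -0.3]
opening: 0.0722
finger_force: 0.0
[ 0.203  0.148  2.355 -1.137  0.131  0.081] [ 3.1 -2.1  3. ]
top tcp [0.4514 0.1744 0.0185] q [ 0.203  0.148  2.355 -1.137  0.131  0.081] tilt 0.594
  blade px [347. 228.] world mm [442.7 -31.3] [15.1 51. ] yaw 0.261
  blade px [261. 227.] world mm [441.6 174.5] [51.6 15.8] yaw -0.302
  blade px [288. 156.] world mm [618.  116.2] [49.8 13.9] yaw -0.046
```

Now I'll go down the last few mm and close.

```bash
python3 -m pendant '[[0.85,[3,-1,3],0],[0.85,[2,0,3],0],[0.85,[0,0,0],0],[0.4,[0,0,0],0],[0.4,[0,0,0],0],[0.4,[0,0,0],0],[0.4,[0,0,0],0],[0.4,[0,0,0],0],[0.4,[0,0,0],0],[0.4,[0,0,0],0]]' 40;  python3 -m pendant '[[0.4,[-1,0,-2],0],[0.4,[-4,0,-8],0],[0.4,[-8,0,-14],0],[0.4,[-10,0,-16],0],[0.4,[-10,0,-16],0],[0.4,[-10,0,-16],0],[0.4,[0,0,-10],0],[0.4,[0,0,0],0],[0.4,[0,0,0],0],[0.4,[0,0,0],0]]'; python3 look.py wrist top
```

```text
t: 48.4
tool_pos: [0.4511, 0.1745, 0.0152]
ee_rot: [[-0.781, 0.287, 0.555], [0.341, 0.94, -0.006], [-0.523, 0.185, -0.832]]
contact_force: [-8.3, -2.4, 11.4]
opening: 0.0465
finger_force: 39.1
t: 49.65
tool_pos: [0.439, 0.1605, 0.1049]
ee_rot: [[-0.782, 0.287, 0.553], [0.341, 0.94, -0.005], [-0.521, 0.185, -0.833]]
contact_force: [-0.5, -0.3, -0.6]
opening: 0.0461
finger_force: 40.6
wrist tcp [0.439  0.1605 0.1049] q [ 0.162 -0.18   2.385 -0.265  0.368 -0.84 ] tilt 0.586
  blade px [474.  38.] world mm [409.5 287.7] [31.9 62.9] yaw 0.046
  blade px [ 57. 236.] world mm [437.5 -26.1] [19.2 62.4] yaw 0.259
  blade px [309. 279.] world mm [612.8 115.9] [51.9 29.6] yaw -0.076
top tcp [0.439  0.1605 0.1049] q [ 0.162 -0.18   2.385 -0.264  0.368 -0.84 ] tilt 0.586
  blade px [259. 228.] world mm [438.6 180.2] [50.6 18.5] yaw -0.328
  blade px [347. 228.] world mm [442.7 -31.3] [15.1 51. ] yaw 0.261
  blade px [288. 156.] world mm [618.  116.2] [49.8 13.9] yaw -0.046
```

```bash
python3 -m pendant '[[0.4,[0,0,0],-0.16],[0.4,[0,0,0],-0.165],[0.4,[-16,-8,19],0],[0.4,[-16,-8,19],0],[0.4,[-17,-8,19],0],[0.4,[-17,-7,19],0],[0.4,[-17,-7,19],0],[0.4,[-17,-7,19],0],[0.4,[0,0,0],0],[0.4,[0,0,0],0]]';  python3 - <<'E'
from look import *
look('wrist','w10.png'); look('top'); look('side')
s=get_state();R=s['ee_rot']; print((1000*R.T@(np.array([.586,.1155,.025])-s['tool_pos'])).round(1))
E
```

```text
t: 51.0
tool_pos: [0.5836, 0.1128, 0.0649]
ee_rot: [[-0.833, 0.022, 0.553], [0.023, 1.0, -0.005], [-0.553, 0.009, -0.833]]
contact_force: [-0.1, 1.3, -0.7]
opening: 0.0462
finger_force: 40.8
wrist tcp [0.5836 0.1128 0.0649] q [-0.008  0.2    2.118 -0.001  0.238 -1.553] tilt 0.586
top tcp [0.5835 0.113  0.0651] q [-0.008  0.199  2.118 -0.001  0.238 -1.554] tilt 0.586
  blade px [347. 228.] world mm [442.7 -31.2] [15.1 51. ] yaw 0.261
  blade px [288. 156.] world mm [617.  116.3] [12.7 49.5] yaw 0.031
side tcp [0.5836 0.1131 0.0654] q [-0.008  0.199  2.118 -0.001  0.238 -1.554] tilt 0.587
  blade px [257. 353.] world mm [378.7 452.3] [16.9 43.1] yaw 0.034
[20.7  2.1 35. ]
```

View pics/w10.png

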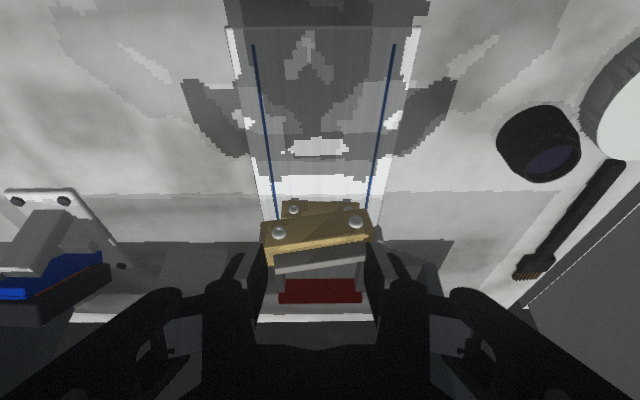

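The held blade (260-370, rows 215-260) is slightly rolled, with the +y end a few mm lower. Its screws face me and blade A stands clear behind it. I'll lower it until the low end touches, then release.

```bash
python3 -m pendant '[[0.4,[5,1,9],0],[0.4,[5,1,9],0],[0.4,[5,0,9],0],[0.4,[4,0,7],0],[0.4,[1,0,2],0],[0.4,[0,0,0],0],[0.4,[0,0,0],0],[0.4,[0,0,0],0],[0.4,[0,0,0],0],[0.4,[0,0,0],0]]' 30;  python3 - <<'E'
from look import *
s=get_state();R=s['ee_rot']; print(s['qpos'].round(3),(1000*R.T@(np.array([.586,.1155,.019])-s['tool_pos'])).round(1))
E
```

```text
t: 52.4
tool_pos: [0.5882, 0.115, 0.0249]
ee_rot: [[-0.832, 0.022, 0.555], [0.024, 1.0, -0.005], [-0.555, 0.009, -0.832]]
contact_force: [-0.5, 0.1, -1.7]
opening: 0.0463
finger_force: 40.8
[-0.003  0.307  2.107 -0.023  0.14  -1.527] [5.1 0.4 3.7]
```

```bash
python3 -m pendant '[[0.4,[0.9,0,1.3],0],[0.4,[0,0,0],0],[0.4,[0.9,0,1.3],0],[0.4,[0,0,0],0],[0.4,[0,0,0],0],[0.4,[0,0,0],0],[0.4,[0,0,0],0],[0.4,[0,0,0],0],[0.4,[0,0,0],0],[0.4,[0,0,0],0]]'
```

```text
t: 53.65
tool_pos: [0.5892, 0.1149, 0.0227]
ee_rot: [[-0.83, 0.022, 0.557], [0.024, 1.0, -0.005], [-0.557, 0.009, -0.831]]
contact_force: [-2.2, -1.1, 7.7]
opening: 0.0461
finger_force: 41.9
```

```bash
python3 -m pendant '[[0.4,[0.9,0,1.3],0],[0.4,[0,0,0],0],[0.4,[0.9,0,1.3],0],[0.4,[0,0,0],0],[0.4,[0,0,0],0],[0.4,[0,0,0],0],[0.4,[0,0,0],0],[0.4,[0,0,0],0],[0.4,[0,0,0],0],[0.4,[0,0,0],0]]'
```

```text
t: 54.9
tool_pos: [0.5913, 0.1147, 0.0221]
ee_rot: [[-0.827, 0.023, 0.561], [0.024, 1.0, -0.005], [-0.561, 0.009, -0.828]]
contact_force: [-10.1, -5.0, 23.4]
opening: 0.0463
finger_force: 43.5
```

```bash
python3 -m pendant '[[0.4,[-0.9,0,-1.4],0],[0.4,[0,0,0],0],[0.6,[0,0,0],0],[0.65,[0,0,0],0],[0.75,[0,0,0],0],[0.85,[0,0,0],0],[0.85,[0,0,0],0],[0.85,[0,0,-15],0],[0.85,[0,0,-40],0],[0.85,[0,0,-45],0]]'; python3 -m pendant '[[1,[0,0,-45],0],[1,[0,6,-45],0.18],[1,[0,0,-45],0.18],[1,[0,0,-45],0.18],[1,[0,0,0],0.18],[1,[0,0,0],0.18],[1,[0,0,0],0.18],[1,[0,0,0],0.18],[1,[0,0,0],0.18],[1,[0,0,0],0.18]]'; python3 look.py top wrist
```

```text
t: 56.15
tool_pos: [0.5316, 0.1154, 0.1033]
ee_rot: [[-0.833, 0.023, 0.553], [0.024, 1.0, -0.005], [-0.553, 0.009, -0.833]]
contact_force: [0.7, -0.4, 1.5]
opening: 0.0728
finger_force: 0.0
t: 57.4
tool_pos: [0.4327, 0.1224, 0.253]
ee_rot: [[0.068, 0.83, 0.554], [0.997, -0.079, -0.005], [0.04, 0.553, -0.832]]
contact_force: [0.2, -0.8, -0.3]
opening: 0.0856
finger_force: 0.0
top tcp [0.4327 0.1224 0.253 ] q [ 0.024 -0.569  2.296 -0.025  0.828  0.115] tilt 0.588
  blade px [347. 228.] world mm [442.7 -31.3] [15.1 51. ] yaw 0.261
  blade px [288. 156.] world mm [618.  116.2] [49.8 13.9] yaw -0.046
  blade px [288. 172.] world mm [579.5 116.2] [12.5 46.9] yaw 0.013
wrist tcp [0.4327 0.1224 0.253 ] q [ 0.024 -0.569  2.296 -0.025  0.828  0.122] tilt 0.587
  blade px [308. 170.] world mm [576.  115.4] [52.  22.8] yaw -0.069
  blade px [332. 164.] world mm [616.  115.8] [51.5 18.6] yaw -0.084
  blade px [230. 304.] world mm [445.3 -30.5] [ 7.3 52.1] yaw 0.251
  blade px [225. 311.] world mm [437.5 -37.3] [ 6.2 42.8] yaw 0.272
  blade px [165.  34.] world mm [429.4 274.6] [15.8 36.4] yaw 1.367
```

Blade C now stands at (0.579, 0.116). Blade B is at (0.4427, -0.031), yaw 0.25, so it's next.

```bash
python3 -m pendant '[[0.85,[0,0,0],0.181],[0.85,[0,0,0],0.181],[0.85,[0,0,0],0.181],[0.85,[0,0,0],0.181],[0.85,[0,0,0],0.181],[0.85,[0,0,0],0.181],[0.85,[0,0,0],0.181],[0.85,[0,0,0],0],[0.85,[0,0,0],0],[0.85,[0,0,0],0]]'
python3 - <<'E'
from look import *
s=get_state();R=s['ee_rot']; print(R.round(3).tolist(),s['qpos'].round(3),(1000*R.T@(np.array([.446,-.0313,.06])-s['tool_pos'])).round(1))
E
```

```text
t: 58.75
tool_pos: [0.4329, 0.1224, 0.2531]
ee_rot: [[0.81, 0.19, 0.554], [0.232, -0.973, -0.005], [0.538, 0.132, -0.832]]
contact_force: [-0.4, 0.1, -0.7]
opening: 0.0728
finger_force: 0.0
[[0.81, 0.19, 0.554], [0.232, -0.973, -0.005], [0.538, 0.132, -0.832]] [ 0.024 -0.569  2.295 -0.025  0.828  1.374] [-129.   126.4  168.8]
```

```bash
python3 -m pendant '[[0.85,[-21,21,28],0],[0.85,[-21,21,28],0],[0.85,[-21,21,28],0],[0.85,[-22,21,28],0],[0.85,[-22,21,28],0],[0.85,[-22,21,28],0],[0.85,[0,0,0],0],[0.85,[0,0,0],0],[0.85,[0,0,0],0],[0.85,[0,0,0],0]]'
python3 - <<'E'
from look import *
look('wrist'); look('top')
s=get_state();R=s['ee_rot']; print(R.round(3).tolist(),(1000*R.T@(np.array([.451,-.0313,.0115])-s['tool_pos'])).round(1))
E
```

```text
t: 60.0
tool_pos: [0.4461, -0.0251, 0.0672]
ee_rot: [[0.808, 0.191, 0.557], [0.232, -0.973, -0.003], [0.541, 0.131, -0.831]]
contact_force: [0.1, 0.0, -0.1]
opening: 0.0729
finger_force: 0.0
wrist tcp [ 0.4461 -0.0251  0.0672] q [-0.542 -0.175  2.494  0.789  0.414  0.128] tilt 0.59
  blade px [315. 275.] world mm [441.7 -32.7] [15.9 51.1] yaw 0.254
  blade px [159.  49.] world mm [580.5 115.9] [51.6 15.8] yaw -0.057
  blade px [176.  11.] world mm [619.1 116.6] [51.5 15.4] yaw -0.06
top tcp [ 0.446  -0.0252  0.067 ] q [-0.543 -0.174  2.494  0.789  0.413  0.128] tilt 0.59
  blade px [347. 228.] world mm [443.3 -32.1] [17.3 52.3] yaw 0.191
  blade px [288. 171.] world mm [579.9 116.2] [47.5 14.3] yaw -0.048
  blade px [288. 156.] world mm [618.  116.2] [49.8 13.9] yaw -0.046
[[0.809, 0.191, 0.556], [0.231, -0.973, -0.002], [0.541, 0.131, -0.831]] [-27.2  -0.3  48.8]
```

```bash
python3 -m pendant '[[0.85,[-6,0,10],0],[0.85,[-6,0,10],0],[0.85,[-6,0,10],0],[0.85,[-5,0,10],0],[0.85,[-4,0,8],0],[0.85,[0,0,0],0],[0.85,[0,0,0],0],[0.85,[0,0,0],0],[0.85,[0,0,0],0],[0.85,[0,0,0],0]]'
python3 - <<'E'
from look import *
s=get_state();R=s['ee_rot']; print(R.round(3).tolist(),s['qpos'].round(3),(1000*R.T@(np.array([.451,-.0318,.0115])-s['tool_pos'])).round(1))
E
```

```text
t: 61.35
tool_pos: [0.4503, -0.0319, 0.0118]
ee_rot: [[0.81, 0.19, 0.555], [0.23, -0.973, -0.003], [0.54, 0.13, -0.832]]
contact_force: [1.3, -0.1, 1.1]
opening: 0.0727
finger_force: 0.0
[[0.81, 0.19, 0.555], [0.23, -0.973, -0.003], [0.54, 0.13, -0.832]] [-0.556  0.069  2.476  1.314  0.305 -0.44 ] [ 0.4 -0.   0.6]
```

```bash
python3 -m pendant '[[0.4,[0,0,0],0],[0.4,[0,0,0],0],[0.4,[0,0,0],0],[0.4,[0,0,0],0],[0.4,[0,0,0],0],[0.4,[3,1,-4],0],[0.4,[11,3,-18],0],[0.4,[12,3,-18],0],[0.4,[12,2,-18],0],[0.4,[0,0,0],0]]' 40; python3 -m pendant '[[0.4,[0,0,0],0.12],[0.4,[0,0,0],0.12],[0.4,[0,0,0],0],[0.4,[0,0,0],0],[0.4,[0,0,0],0],[0.4,[0,0,0],0],[0.4,[0,0,0],0],[0.4,[0,0,0],0],[0.4,[0,0,0],0],[0.4,[0,0,0],0]]'
python3 - <<'E'
from look import *
look('wrist'); look('top')
s=get_state();R=s['ee_rot']; print(R.round(3).tolist(),s['qpos'].round(3),(1000*R.T@(np.array([.549,.116,.06])-s['tool_pos'])).round(1))
E
```

```text
t: 62.6
tool_pos: [0.4516, -0.0323, 0.0831]
ee_rot: [[0.808, 0.19, 0.558], [0.232, -0.973, -0.004], [0.542, 0.133, -0.83]]
contact_force: [-0.2, -0.0, 0.5]
opening: 0.0487
finger_force: 41.1
t: 63.85
tool_pos: [0.4505, -0.0318, 0.0815]
ee_rot: [[0.832, -0.008, 0.555], [-0.008, -1.0, -0.002], [0.555, -0.002, -0.832]]
contact_force: [-0.3, 0.8, -0.9]
opening: 0.0486
finger_force: 41.1
wrist tcp [ 0.4505 -0.0318  0.0815] q [-0.555 -0.211  2.476  0.713  0.46   0.444] tilt 0.588
  blade px [314. 271.] world mm [449.5 -31.7] [23.2 70.6] yaw 0.033
  blade px [134. 108.] world mm [579.9 115.5] [52.5 15.2] yaw -0.025
  blade px [141.  70.] world mm [618.5 116.2] [51.5 15.7] yaw -0.035
top tcp [ 0.4505 -0.0318  0.0815] q [-0.555 -0.211  2.476  0.713  0.46   0.444] tilt 0.588
  blade px [347. 226.] world mm [449.3 -31.1] [16.8 52.6] yaw 0.016
  blade px [288. 172.] world mm [579.6 116.2] [12.5 46.9] yaw 0.012
  blade px [288. 156.] world mm [618.  116.2] [49.8 13.9] yaw -0.046
[[0.832, -0.008, 0.555], [-0.008, -1.0, -0.002], [0.555, -0.003, -0.832]] [-0.555 -0.211  2.476  0.713  0.46   0.444] [  68.8 -148.5   72.2]
```

```bash
python3 -m pendant '[[0.4,[11,-30,11],0],[0.4,[11,-30,11],0],[0.4,[11,-30,11],0],[0.4,[12,-29,12],0],[0.4,[12,-29,12],0],[0.4,[12,0,14],0],[0.4,[0,0,0],0],[0.4,[0,0,0],0],[0.4,[0,0,0],0],[0.4,[0,0,0],0]]'
python3 - <<'E'
from look import *
s=get_state();R=s['ee_rot']; print(R.round(3).tolist(),s['qpos'].round(3),(1000*R.T@(np.array([.549,.116,.022])-s['tool_pos'])).round(1))
E
```

```text
t: 65.2
tool_pos: [0.5478, 0.1144, 0.0613]
ee_rot: [[0.832, -0.009, 0.555], [-0.009, -1.0, -0.003], [0.555, -0.003, -0.832]]
contact_force: [0.1, -0.2, -0.3]
opening: 0.0488
finger_force: 41.3
[[0.832, -0.009, 0.555], [-0.009, -1.0, -0.003], [0.555, -0.003, -0.832]] [-0.007  0.141  2.203  0.005  0.209  1.569] [-20.8  -1.5  33.4]
```

```bash
python3 -m pendant '[[0.4,[-6,-1,9],0],[0.4,[-6,-1,9],0],[0.4,[-5,0,8],0],[0.4,[-4,0,7],0],[0.4,[0,0,0],0],[0.4,[-0.6,0,0.9],0],[0.4,[0,0,0],0],[0.4,[0,0,0],0],[0.4,[0,0,0],0],[0.4,[0,0,0],0]]' 30; python3 -c "
from h import *
print(get_state()['qpos'].round(3))"
```

```text
t: 66.45
tool_pos: [0.549, 0.1168, 0.0211]
ee_rot: [[0.832, -0.008, 0.555], [-0.008, -1.0, -0.002], [0.555, -0.003, -0.832]]
contact_force: [0.0, -0.9, -0.9]
opening: 0.0487
finger_force: 41.3
[-1.000e-03  2.540e-01  2.197e+00 -2.100e-02  1.020e-01  1.599e+00]
```

```bash
python3 -m pendant '[[0.4,[-0.8,0,1.2],0],[0.4,[0,0,0],0],[0.4,[-0.8,0,1.2],0],[0.4,[0,0,0],0],[0.4,[0,0,0],0],[0.4,[0,0,0],0],[0.4,[0,0,0],0],[0.4,[0,0,0],0],[0.4,[0,0,0],0],[0.4,[0,0,0],0]]'
```

```text
t: 67.7
tool_pos: [0.5492, 0.1169, 0.0184]
ee_rot: [[0.832, -0.008, 0.555], [-0.008, -1.0, -0.002], [0.555, -0.003, -0.832]]
contact_force: [-2.4, 0.5, 5.3]
opening: 0.0488
finger_force: 45.1
```

```bash
python3 -m pendant '[[0.4,[-0.3,0,0.5],0],[0.4,[0,0,0],0],[0.6,[0,0,0],0],[0.65,[0,0,0],0],[0.75,[0,0,0],0],[0.85,[0,0,0],0],[0.85,[0,0,0],0],[0.85,[0,0,-15],0],[0.85,[0,0,-40],0],[0.85,[0,0,-45],0]]'; python3 -m pendant '[[0.85,[0,0,-45],0],[0.35,[0,0,-45],0],[0.35,[0,0,-45],0],[0.35,[0,0,-20],0],[0.35,[0,0,0],0],[0.35,[0,0,0],0],[0.35,[0,0,0],0],[0.35,[0,0,0],0],[0.35,[0,0,0],0],[0.35,[0,0,0],0]]'
python3 - <<'E'
from look import *
look('wrist','w12.png'); look('top'); look('side')
# visible tips/upright: profile along column through each blade in wrist image
E
```

```text
t: 68.95
tool_pos: [0.4924, 0.117, 0.1008]
ee_rot: [[0.833, -0.008, 0.553], [-0.008, -1.0, -0.003], [0.553, -0.003, -0.833]]
contact_force: [0.3, 0.5, 0.7]
opening: 0.0726
finger_force: 0.0
t: 70.2
tool_pos: [0.4074, 0.1174, 0.2294]
ee_rot: [[0.832, -0.008, 0.554], [-0.008, -1.0, -0.002], [0.554, -0.003, -0.832]]
contact_force: [-0.4, -0.4, 0.4]
opening: 0.0297
finger_force: 0.0
wrist tcp [0.4074 0.1174 0.2294] q [ 0.002 -0.642  2.379 -0.005  0.817  1.584] tilt 0.588
  blade px [314. 173.] world mm [540.5 117.8] [16.6 51.3] yaw 0.068
  blade px [316. 145.] world mm [579.2 115.3] [51.2 17.3] yaw -0.07
  blade px [316. 118.] world mm [618.3 115.4] [51.3 16.6] yaw -0.074
  blade px [564. 328.] world mm [ 354.2 -156.3] [35.  14.7] yaw -1.023
  blade px [160. 242.] world mm [455.2 298.5] [16.5 53.8] yaw 0.38
top tcp [0.4075 0.1174 0.2295] q [ 0.002 -0.642  2.379 -0.005  0.817  1.584] tilt 0.588
  blade px [286. 187.] world mm [540.6 118.5] [13.1 49.2] yaw 0.073
  blade px [288. 171.] world mm [579.8 116.2] [47.5 14.4] yaw -0.048
  blade px [288. 156.] world mm [618.1 116.2] [49.8 13.8] yaw -0.046
side tcp [0.4075 0.1174 0.2296] q [ 0.002 -0.642  2.379 -0.005  0.817  1.584] tilt 0.588
  blade px [257. 353.] world mm [378.7 452.3] [16.9 43.1] yaw 0.034
  blade px [275. 226.] world mm [578.6 120.8] [16.3 52.6] yaw 0.001
  blade px [286. 232.] world mm [538.8 123.9] [15.1 54.1] yaw 0.069
  blade px [264. 222.] world mm [615.2 120.7] [54.5 15.5] yaw -0.099
```

All three blades stand on the apron at lane x of about -31, -70 and -109 mm. Every y is within 3 mm and every yaw within 0.1, and the three cameras agree. Step 1 is met. Next I go down behind the row to push.

```bash
python3 -m pendant '[[0.35,[-4,0,32],0],[0.35,[-4,0,32],0],[0.35,[-4,0,32],0],[0.35,[-4,0,32],0],[0.35,[-4,0,33],0],[0.35,[-4,1,33],0],[0.35,[-4,0,33],0],[0.35,[0,0,0],0],[0.35,[0,0,0],0],[0.35,[0,0,0],0]]'; python3 -m pendant '[[0.35,[-3,0,4],0],[0.35,[-2,0,3],0],[0.35,[-1.2,0,1.8],0],[0.35,[0,0,0],0],[0.35,[0,0,0],0],[0.35,[0,0,0],0],[0.35,[0,0,0],0],[0.35,[0,0,0],0],[0.35,[0,0,0],0],[0.35,[0,0,0],0]]'; python3 -c "
from h import *
print(get_state()['qpos'].round(3))"
```

```text
t: 71.6
tool_pos: [0.5109, 0.1163, 0.0271]
ee_rot: [[0.83, -0.008, 0.557], [-0.008, -1.0, -0.002], [0.557, -0.003, -0.83]]
contact_force: [0.7, -1.1, -0.1]
opening: 0.03
finger_force: 0.0
t: 72.85
tool_pos: [0.5098, 0.1162, 0.0145]
ee_rot: [[0.832, -0.008, 0.555], [-0.008, -1.0, -0.002], [0.555, -0.003, -0.832]]
contact_force: [-0.1, 0.2, 0.5]
opening: 0.0302
finger_force: 0.0
[-0.003  0.209  2.286 -0.017  0.058  1.593]
```

```bash
python3 -m pendant '[[0.35,[-0.6,0,0.8],0],[0.35,[-0.5,0,0.8],0],[0.35,[-0.6,0,0.8],0],[0.35,[-0.5,0,0.8],0],[0.35,[0,0,0],0],[0.35,[0,0,0],0],[0.35,[0,0,0],0],[0.35,[0,0,0],0],[0.35,[0,0,0],0],[0.35,[0,0,0],0]]'; python3 -m pendant '[[0.35,[-0.6,0,0.8],0],[0.35,[-0.5,0,0.8],0],[0.35,[0,0,0],0],[0.35,[0,0,0],0],[0.35,[0,0,0],0],[0.35,[0,0,0],0],[0.35,[0,0,0],0],[0.35,[0,0,0],0],[0.35,[0,0,0],0],[0.35,[0,0,0],0]]'
```

```text
t: 74.1
tool_pos: [0.5098, 0.1162, 0.0106]
ee_rot: [[0.832, -0.008, 0.555], [-0.008, -1.0, -0.002], [0.555, -0.003, -0.832]]
contact_force: [0.3, 0.1, -0.4]
opening: 0.0296
finger_force: 0.0
t: 75.35
tool_pos: [0.5098, 0.1161, 0.0087]
ee_rot: [[0.832, -0.008, 0.555], [-0.008, -1.0, -0.002], [0.555, -0.003, -0.832]]
contact_force: [0.2, 0.3, 0.3]
opening: 0.0306
finger_force: 0.0
```

```bash
python3 -m pendant '[[0.35,[-0.6,0,0.8],0],[0.35,[-0.5,0,0.8],0],[0.35,[0,0,0],0],[0.35,[0,0,0],0],[0.35,[0,0,0],0],[0.35,[0,0,0],0],[0.35,[0,0,0],0],[0.35,[0,0,0],0],[0.35,[0,0,0],0],[0.35,[0,0,0],0]]'; python3 -m pendant '[[0.35,[-0.6,0,0.8],0],[0.35,[0,0,0],0],[0.35,[0,0,0],0],[0.35,[0,0,0],0],[0.35,[0,0,0],0],[0.35,[0,0,0],0],[0.35,[0,0,0],0],[0.35,[0,0,0],0],[0.35,[0,0,0],0],[0.35,[0,0,0],0]]'; python3 -c "
from h import *
print(get_state()['qpos'].round(3))"
```

```text
t: 76.6
tool_pos: [0.5098, 0.1162, 0.0069]
ee_rot: [[0.832, -0.008, 0.555], [-0.008, -1.0, -0.002], [0.555, -0.003, -0.832]]
contact_force: [-2.6, -1.5, 5.7]
opening: 0.03
finger_force: 2.7
t: 77.85
tool_pos: [0.51, 0.1162, 0.0066]
ee_rot: [[0.831, -0.008, 0.556], [-0.008, -1.0, -0.002], [0.556, -0.002, -0.831]]
contact_force: [-11.1, -0.9, 19.5]
opening: 0.0301
finger_force: 9.3
[-2.000e-03  2.350e-01  2.285e+00 -3.100e-02  3.200e-02  1.608e+00]
```

The fingertips touch the apron at TCP z of about 7 mm. I'll raise 1.5 mm and start pushing.

```bash
python3 -m pendant '[[0.35,[1.2,0,-1.6],0],[0.35,[4,0,2.7],0],[0.35,[5,0.1,3.3],0],[0.35,[5,0.1,3.3],0],[0.35,[5,0.1,3.3],0],[0.35,[5,0.1,3.3],0],[0.35,[5,0.1,3.3],0],[0.35,[5,0.1,3.3],0],[0.35,[0,0,0],0],[0.35,[0,0,0],0]]'; python3 look.py wrist top
```

```text
t: 79.1
tool_pos: [0.5504, 0.1152, 0.0078]
ee_rot: [[0.832, -0.008, 0.555], [-0.008, -1.0, -0.002], [0.555, -0.003, -0.832]]
contact_force: [-0.4, -0.0, -0.0]
opening: 0.0294
finger_force: 0.0
wrist tcp [0.5504 0.1152 0.0078] q [-0.005  0.293  2.192  0.003  0.069  1.572] tilt 0.588
  blade px [313. 121.] world mm [618.9 115.5] [52.  15.7] yaw -0.061
top tcp [0.5503 0.1153 0.0078] q [-0.005  0.293  2.192  0.003  0.068  1.572] tilt 0.588
  blade px [287. 174.] world mm [573.3 117.2] [30.1 49.3] yaw 0.013
  blade px [288. 156.] world mm [618.  116.2] [49.8 14.1] yaw -0.046
```

```bash
python3 -m pendant '[[0.35,[5,0.1,3.3],0],[0.35,[5,0.1,3.2],0],[0.35,[5,0.1,3.3],0],[0.35,[5,0.1,3.2],0],[0.35,[5,0.1,3.3],0],[0.35,[5,0.1,3.2],0],[0.35,[5,0.1,3.3],0],[0.35,[5,0.1,3.3],0],[0.35,[0,0,0],0],[0.35,[0,0,0],0]]'; python3 look.py wrist top side
```

```text
t: 80.45
tool_pos: [0.5984, 0.114, 0.0084]
ee_rot: [[0.832, -0.008, 0.555], [-0.008, -1.0, -0.002], [0.555, -0.003, -0.832]]
contact_force: [-0.6, 0.3, -0.4]
opening: 0.0296
finger_force: 0.0
wrist tcp [0.5984 0.114  0.0084] q [-0.007  0.363  2.081  0.014  0.109  1.559] tilt 0.588
top tcp [0.5983 0.114  0.0084] q [-0.007  0.363  2.081  0.014  0.109  1.559] tilt 0.588
side tcp [0.5983 0.114  0.0084] q [-0.007  0.363  2.081  0.014  0.109  1.559] tilt 0.588
  blade px [257. 353.] world mm [378.7 452.3] [16.9 43.1] yaw 0.034
```

```bash
python3 -m pendant '[[0.35,[5,0.1,3.3],0],[0.35,[5,0.1,3.3],0],[0.35,[5,0.1,3.3],0],[0.35,[5,0.1,3.3],0],[0.35,[5,0.1,3.3],0],[0.35,[5,0.1,3.3],0],[0.35,[5,0.1,3.3],0],[0.35,[5,0.1,3.3],0],[0.35,[5,0.1,3.3],0],[0.35,[0,0,0],0]]'
python3 - <<'E'
from look import *
look('wrist','w13.png')
im=snapshot('wrist');c=cam('wrist')
for A,r,k in blobs(im,(12,50,50),(28,220,255),100): print(A,k[:,0].min(0),k[:,0].max(0),plane(c,[(r[0][0],k[:,0,1].min())],.019))
E
```

```text
t: 81.85
tool_pos: [0.653, 0.1126, 0.0089]
ee_rot: [[0.831, -0.008, 0.556], [-0.008, -1.0, -0.002], [0.556, -0.003, -0.831]]
contact_force: [-0.2, -0.2, 0.3]
opening: 0.0301
finger_force: 0.1
wrist tcp [0.653  0.1126 0.0089] q [-0.009  0.442  1.952  0.017  0.159  1.555] tilt 0.589
10225.0 [257 145] [368 244] [[0.7061 0.1135 0.019 ]]
```

```bash
python3 -m pendant '[[0.35,[2.5,0,1.6],0],[0.35,[2.5,0,1.6],0],[0.35,[2.5,0,1.6],0],[0.35,[0.8,0,0.6],0],[0.35,[0.8,0,0.6],0],[0.35,[0,0,0],0],[0.35,[0,0,0],0],[0.35,[0,0,0],0],[0.35,[0,0,0],0],[0.35,[0,0,0],0]]'; python3 -m pendant '[[0.35,[0.8,0,0.6],0],[0.35,[0.8,0,0.6],0],[0.35,[0,0,0],0],[0.35,[0,0,0],0],[0.35,[0,0,0],0],[0.35,[0,0,0],0],[0.35,[0,0,0],0],[0.35,[0,0,0],0],[0.35,[0,0,0],0],[0.35,[0,0,0],0]]'
```

```text
t: 83.2
tool_pos: [0.6631, 0.1126, 0.0087]
ee_rot: [[0.832, -0.008, 0.555], [-0.008, -1.0, -0.002], [0.555, -0.003, -0.832]]
contact_force: [0.5, -0.6, -1.2]
opening: 0.0297
finger_force: 0.2
t: 84.45
tool_pos: [0.6651, 0.1126, 0.0086]
ee_rot: [[0.832, -0.008, 0.555], [-0.008, -1.0, -0.002], [0.555, -0.003, -0.832]]
contact_force: [1.3, 0.3, -0.2]
opening: 0.03
finger_force: 0.0
```

```bash
python3 -m pendant '[[0.35,[0.8,0,0.6],0],[0.35,[0.8,0,0.6],0],[0.35,[0.8,0,0.6],0],[0.35,[0,0,0],0],[0.35,[0,0,0],0],[0.35,[0,0,0],0],[0.35,[0,0,0],0],[0.35,[0,0,0],0],[0.35,[0,0,0],0],[0.35,[0,0,0],0]]'
python3 - <<'E'
from look import *
im=snapshot('wrist');c=cam('wrist'); cv2.imwrite('pics/w14.png',im)
for n,lo,hi,z in [('brass',(12,50,50),(28,220,255),.019),('red',(0,120,40),(8,255,255),.028)]:
  for A,r,k in blobs(im,lo,hi,100):
    k=k[:,0]; print(n,A,k.min(0),k.max(0),'far',plane(c,[(r[0][0],k[:,1].min())],z)[0],'near',plane(c,[(r[0][0],k[:,1].max())],z)[0])
col=314; hsv=cv2.cvtColor(im,cv2.COLOR_BGR2HSV)[100:260,col]; print([(i+100,*h.tolist()) for i,h in enumerate(hsv)][::3])
E
```

```text
t: 85.7
tool_pos: [0.6679, 0.1126, 0.0083]
ee_rot: [[0.832, -0.008, 0.555], [-0.008, -1.0, -0.002], [0.555, -0.003, -0.832]]
contact_force: [-5.3, 1.7, 2.9]
opening: 0.0293
finger_force: 2.2
brass 10176.5 [257 147] [369 245] far [0.7202 0.1132 0.019 ] near [0.6706 0.1135 0.019 ]
red 3123.5 [235 126] [387 158] far [0.7268 0.1141 0.028 ] near [0.7098 0.1141 0.028 ]
[(100, 18, 9, 140), (103, 30, 6, 139), (106, 165, 4, 121), (109, 150, 2, 110), (112, 30, 7, 107), (115, 0, 5, 112), (118, 30, 2, 108), (121, 170, 7, 112), (124, 0, 0, 104), (127, 1, 175, 86), (130, 2, 179, 87), (133, 1, 172, 86), (136, 2, 177, 85), (139, 1, 184, 79), (142, 1, 168, 76), (145, 2, 165, 74), (148, 21, 74, 97), (151, 15, 24, 86), (154, 30, 12, 85), (157, 20, 18, 84), (160, 6, 17, 75), (163, 30, 21, 72), (166, 21, 101, 109), (169, 20, 96, 109), (172, 21, 98, 109), (175, 20, 100, 94), (178, 21, 101, 106), (181, 18, 30, 85), (184, 13, 20, 88), (187, 17, 21, 87), (190, 12, 17, 77), (193, 23, 15, 70), (196, 21, 104, 108), (199, 24, 97, 110), (202, 22, 91, 109), (205, 21, 89, 112), (208, 20, 95, 107), (211, 20, 94, 109), (214, 33, 28, 83), (217, 15, 12, 86), (220, 24, 15, 87), (223, 30, 15, 85), (226, 25, 20, 76), (229, 21, 89, 112), (232, 21, 93, 113), (235, 21, 93, 115), (238, 20, 86, 113), (241, 22, 87, 97), (244, 22, 79, 94), (247, 80, 6, 128), (250, 105, 4, 124), (253, 120, 2, 123), (256, 70, 12, 130), (259, 150, 2, 127)]
```

```bash
python3 -m pendant '[[0.35,[0.8,0,0.6],0],[0.35,[0,0,0],0],[0.35,[0.8,0,0.6],0],[0.35,[0,0,0],0],[0.35,[0,0,0],0],[0.35,[0,0,0],0],[0.35,[0,0,0],0],[0.35,[0,0,0],0],[0.35,[0,0,0],0],[0.35,[0,0,0],0]]'
python3 - <<'E'
from look import *
im=snapshot('wrist');c=cam('wrist')
for n,lo,hi,z in [('brass',(12,50,50),(28,220,255),.019)]:
  for A,r,k in blobs(im,lo,hi,100):
    k=k[:,0]; print(n,A,k.min(0),k.max(0),'far',plane(c,[(r[0][0],k[:,1].min())],z)[0],'near',plane(c,[(r[0][0],k[:,1].max())],z)[0])
    for u in(270,314,355): 
        v=k[abs(k[:,0]-u)<2][:,1]; print(u,v.min(),v.max(),plane(c,[(u,v.min()),(u,v.max())],.019)[:,0])
E
```

```text
t: 87.0
tool_pos: [0.6683, 0.1127, 0.0075]
ee_rot: [[0.834, -0.008, 0.552], [-0.008, -1.0, -0.002], [0.552, -0.003, -0.834]]
contact_force: [-15.1, -0.5, 10.1]
opening: 0.0301
finger_force: 7.5
brass 10372.5 [256 146] [369 245] far [0.7207 0.1136 0.019 ] near [0.6709 0.1139 0.019 ]
270 146 240 [0.7209 0.6733]
314 146 245 [0.7207 0.6709]
355 146 240 [0.7206 0.673 ]
```

The row is closed: front at 0.721 against the stop, rear at 0.673, so 48 mm for three blades, with both corners level. I'll back away and go over to the knob.

```bash
python3 -m pendant '[[0.35,[-1,0,-3],0],[0.35,[0,0,-20],0],[0.35,[0,0,-50],0],[0.35,[0,0,-50],0],[0.35,[0,0,-50],0],[0,[-9,20,-45],0],[0,[-9,30,-40],0],[0,[-10,45,-30],0],[0,[-10,50,-10],0],[0,[0,55,0],0]]'; python3 -m pendant '[[0,[0,55,0],0],[0,[0,55,0],0],[0,[0,50,0],0],[0,[0,30,0],0],[0,[0,0,0],0],[0,[0,0,0],0],[0,[0,0,0],0],[0,[0,0,0],0],[0,[0,0,0],0],[0,[0,0,0],0]]'
cat > knob.py <<'E'
from look import *
def ellipse_center(c,k,z):
    p=plane(c,k.astype(float),z)[:,:2]*1000
    (x,y),r=cv2.minEnclosingCircle(p.astype(np.float32)); return np.array([x,y]),r
def knob(name):
    st=get_state(); im=snapshot('wrist'); c=cam('wrist',st); cv2.imwrite('pics/'+name,im); hsv=cv2.cvtColor(im,cv2.COLOR_BGR2HSV)
    print('tcp',st['tool_pos'].round(4),'q',st['qpos'].round(3))
    K0=proj(c,[[.547,-.275,.03]])[0]; print('approx px',K0.round())
    # red index
    best=None
    for A,r,k in blobs(im,(0,90,60),(9,255,255),4)+blobs(im,(172,90,60),(180,255,255),4):
        k=k[:,0]; p=plane(c,k.astype(float),.030)[:,:2]*1000
        if np.linalg.norm(p.mean(0)-[547,-275])<60: print('red',A,r[0],'pts',p[np.argmax(p[:,1])].round(1),p.mean(0).round(1),p.min(0).round(1),p.max(0).round(1))
    # white ring
    m=cv2.inRange(hsv,np.array((0,0,150)),np.array((180,40,255)))
    yy,xx=np.mgrid[:400,:640]; m[(xx-K0[0])**2+(yy-K0[1])**2>90**2]=0
    n,lab,stt,cen=cv2.connectedComponentsWithStats(m)
    for i in range(1,n):
        if stt[i,4]>15:
            k=np.argwhere(lab==i)[:,::-1].astype(np.float32)
            for z in ((.030,.0565) if stt[i,4]<600 else (.030,)):
                p=(plane(c,k,z)[:,:2]*1000).astype(np.float32); mr=cv2.minAreaRect(p); print('white',stt[i,4],cen[i].round(1),z,'rect',np.round(mr[0],1),np.round(mr[1],1),'box',cv2.boxPoints(mr).round(1).tolist() if stt[i,4]<600 else ('circ',cv2.minEnclosingCircle(p)))
if __name__=='__main__': knob(sys.argv[1])
E
python3 knob.py k2.png
```

```text
t: 88.3
tool_pos: [0.4708, -0.0883, 0.2364]
ee_rot: [[0.829, -0.008, 0.559], [-0.006, -1.0, -0.006], [0.559, 0.001, -0.829]]
contact_force: [0.5, 0.2, 0.3]
opening: -0.0002
finger_force: 0.0
t: 89.55
tool_pos: [0.4692, -0.2762, 0.2337]
ee_rot: [[0.832, -0.008, 0.555], [-0.008, -1.0, -0.002], [0.555, -0.002, -0.832]]
contact_force: [-0.2, 0.6, 0.1]
opening: 0.0001
finger_force: 0.0
tcp [ 0.4692 -0.2762  0.2337] q [-1.053 -0.174  2.072  0.603  1.014  0.26 ]
approx px [314. 214.]
red 10.5 (287.423095703125, 208.88461303710938) pts [ 555.9 -240. ] [ 553.7 -243.9] [ 552.2 -248.2] [ 555.9 -240. ]
white 97 [327.1 127.4] 0.03 rect [ 662. -296.] [33.   5.8] box [[658.9000244140625, -312.5], [664.7000122070312, -312.6000061035156], [665.0, -279.5], [659.2000122070312, -279.5]]
white 97 [327.1 127.4] 0.0565 rect [ 646.  -294.6] [30.6  5.4] box [[643.2000122070312, -309.8999938964844], [648.5999755859375, -309.8999938964844], [648.7999877929688, -279.29998779296875], [643.4000244140625, -279.29998779296875]]
white 13982 [317.1 206.7] 0.03 rect [ 550.6 -274. ] [210.  193.6] box ('circ', ((556.9593505859375, -274.9754943847656), 108.4380874633789))
white 329 [335.8 137.2] 0.03 rect [ 647.6 -302.7] [46.8 11.4] box [[641.7000122070312, -326.1000061035156], [653.0999755859375, -326.20001220703125], [653.4000244140625, -279.3999938964844], [642.0, -279.29998779296875]]
white 329 [335.8 137.2] 0.0565 rect [ 632.7 -300.8] [43.3 10.5] box [[627.2999877929688, -322.3999938964844], [637.7999877929688, -322.5], [638.0999755859375, -279.20001220703125], [627.5999755859375, -279.1000061035156]]
white 1620 [315.3 213.7] 0.03 rect [ 548.8 -276.1] [76.7 71.2] box ('circ', ((546.75439453125, -275.966064453125), 38.62162399291992))
```

```bash
cat > ptr.py <<'E'
from look import *
def ptr(C=(.5475,-.276)):
    st=get_state(); im=snapshot('wrist'); c=cam('wrist',st); g=cv2.cvtColor(im,cv2.COLOR_BGR2GRAY)
    K=proj(c,[[*C,.0565]])[0]
    yy,xx=np.mgrid[:400,:640]; uv=np.c_[xx.ravel(),yy.ravel()]; near=np.linalg.norm(uv-K,axis=1)<60; uv=uv[near]
    p=plane(c,uv.astype(float),.0565)[:,:2]-C; r=np.linalg.norm(p,axis=1); v=g[uv[:,1],uv[:,0]]
    s=(r<.0195)&(v>110); q=p[s]; print('n white',s.sum(),'K px',K.round(1))
    if s.sum()>3:
        vx,vy,x0,y0=cv2.fitLine((q*1000).astype(np.float32),cv2.DIST_L2,0,.01,.01).ravel()
        if np.dot([vx,vy],q.mean(0))<0: vx,vy=-vx,-vy
        print('pointer mean mm',(q.mean(0)*1000).round(1),'line ang',np.arctan2(vy,vx).round(3),'mean ang',np.arctan2(*q.mean(0)[::-1]).round(3),'offset',round(float(x0*vy-y0*vx),1))
    b=[]
    for lo,hi in (((0,90,50),(9,255,255)),((172,90,50),(180,255,255))):
        for A,rr,k in blobs(im,lo,hi,3):
            pp=plane(c,k[:,0].astype(float),.030)[:,:2]-C
            if .02<np.linalg.norm(pp.mean(0))<.045: print('index mean',(pp.mean(0)*1000).round(1),'ang',np.arctan2(*pp.mean(0)[::-1]).round(3))
    cv2.imwrite('pics/p_%.1f.png'%st['t'],im)
    for z in(.03,): 
        m=(g>150).astype(np.uint8)
if __name__=='__main__': ptr()
E
python3 ptr.py
```

```text
n white 94 K px [314.7 207. ]
pointer mean mm [11.8 -1.2] line ang -1.519 mean ang -0.099 offset -11.7
index mean [ 6.2 32. ] ang 1.381
```

Run:
```python
from look import *
st=get_state(); im=snapshot('wrist'); c=cam('wrist',st); g=cv2.cvtColor(im,cv2.COLOR_BGR2GRAY).astype(np.float32)
for X in range(30,-31,-2):
    P=[[.5475+X/1000,-.276+Y/1000,.0565] for Y in range(32,-33,-2)]
    uv=proj(c,P).astype(np.float32); v=cv2.remap(g,uv[None,:,0],uv[None,:,1],cv2.INTER_LINEAR)[0]
    print('%4d '%X,''.join(' .:-=+*#%@'[min(9,int(a/26))] for a in v))
```

```text
30  ***#***#**##***=-=========-::==+#
  28  ****#*##***+====================#
  26  **#****+===+*##=%##+*+==========#
  24  ***+==-=+##+%%#=%%%=*%%*=======-+
  22  +=-====*%%#=%%%#%%%*#%%#+*+=====+
  20  -====+*=%%%###%#++#%%%%+%%#+=====
  18  ====*#%+%%%#-:-*..-%%%%%%%%#+====
  16  ====#%%%%%%#..-#..:#%%%%%%#+#*===
  14  ==+==#%%%%%*..:#:..:=#%%%%##%#+==
  12  =+#%##%%%#=...:*:....:+#%%%%%%*+=
  10  =*%%%%%%#-.....*-......-#%%%%#-#=
   8  +*%%%%%#.....:.*=.......-%%%%*##=
   6  #=+%%%#-.......==........-%%%%%%#
   4  %%%%%%*........=+.........#%%%%%#
   2  %%%%%#:........-+.........-%%%#-=
   0  =*##%+.........-#.........:#%%%#%
  -2  --:-#+.....................+%%%%%
  -4  #**=#=.....................=%%%%%
  -6  %%%%%-.....................=%%%#*
  -8  %%%%#......................=%%%%#
 -10  -#%%#:.....................=%%%%%
 -12  %%%%#*.....................+%%%%%
 -14  %%%%%*....................:#%%%##
 -16  %%%%%*.............:......=%%%%#*
 -18  ++%%%#=...................*#%%%%%
 -20  %%%%%%#:.................-#%%%%%%
 -22  #%%%%%#*................:*%%%%*##
 -24  +%#%%%%#=..............:*%%%%%*-*
 -26  -*=#%%%%#*-...........:*%%%%%%%#=
 -28  =+#%%%%%%##=::......-*##%%%##%#+=
 -30  ==+%%#%%%%%##*=--=+#####%%%+=#*==
```

The pointer is at about +0.11 rad and the red mark at about 1.38 rad from world x, seen from the knob axis near (0.547, -0.276). That leaves about 1.27 rad counter-clockwise. I'll push the bar's pointer end from its right side with the shut fingers.

```bash
python3 -m pendant '[[0,[0,6,38],0],[0,[0,5,38],0],[0,[-1,5,38],0],[0,[-1,5,38],0],[0,[-1,5,37],0],[0,[-5,0,8],0],[0,[-5,0,8],0],[0,[-5,0,7],0],[0,[0,0,0],0],[0,[0,0,0],0]]' 40
python3 - <<'E'
from look import *
s=get_state();R=s['ee_rot']; print(s['qpos'].round(3),'rel',((s['tool_pos']-[.547,-.276,.047])*1000).round(1),(1000*R.T@(np.array([.571,-.303,.047])-s['tool_pos'])).round(1))
E
```

```text
t: 90.95
tool_pos: [0.5717, -0.3032, 0.048]
ee_rot: [[0.831, -0.008, 0.556], [-0.008, -1.0, -0.003], [0.556, -0.002, -0.832]]
contact_force: [-0.6, -0.4, -0.1]
opening: -0.0001
finger_force: 0.0
[-0.893  0.371  1.936  0.847  0.612  0.032] rel [ 24.7 -27.2   1. ] [-1.1 -0.2  0.5]
```

```bash
python3 -m pendant '[[0,[0,-3,0],0],[0,[0,-3,0],0],[0,[0,-3,0],0],[0,[0,-3,0],0],[0,[0,-3,0],0],[0,[0,-2,0],0],[0,[0,0,0],0],[0,[0,0,0],0],[0,[0,0,0],0],[0,[0,0,0],0]]'
cat > map.py <<'E'
from look import *
def m(cx=.547,cy=-.276,z=.0565):
    st=get_state(); im=snapshot('wrist'); c=cam('wrist',st); g=cv2.cvtColor(im,cv2.COLOR_BGR2GRAY).astype(np.float32)
    print(st['tool_pos'].round(4)); cv2.imwrite('pics/m_%.1f.png'%st['t'],im)
    for X in range(32,-31,-2):
        P=[[cx+X/1000,cy+Y/1000,z] for Y in range(34,-33,-2)]
        uv=proj(c,P).astype(np.float32); v=cv2.remap(g,uv[None,:,0],uv[None,:,1],cv2.INTER_LINEAR)[0]
        print('%4d '%X,''.join(' .:-=+*#%@'[min(9,int(a/26))] for a in v))
m()
E
python3 map.py
```

```text
t: 92.2
tool_pos: [0.5722, -0.2862, 0.0478]
ee_rot: [[0.831, -0.008, 0.556], [-0.008, -1.0, -0.003], [0.556, -0.002, -0.831]]
contact_force: [4.8, -1.6, 1.9]
opening: 0.0001
finger_force: 2.7
[ 0.5722 -0.2862  0.0478]
  32  ++*******=:---=*#+##*+=========-+*
  30  ++++++-----=#-###:#=--.:--=====-+*
  28  ++=:-----=###-###*#---.:--+====-:*
  26  ----==-=*-######*==---..--++--=--*
  24  ---===-*##=####*...---.:--...-=--+
  22  :-----*########:...---..--....==--
  20  :----*==######+....---.:--:...#--:
  18  --=-+######**......---..--:...#*=-
  16  ----######+.. .....---..---...:#=-
  14  ---+:*####..........=-.:-:....-##-
  12  ---######.*:.........-.........=#=
  10  --.......  #-... . .... .. .. ..:+
   8  .........  .....    . .    .   ..=
   6  ......... .   . .     .     ... ..
   4  ....  .. .  ...                .  
   2  .... ...                       . .
   0  .. ....                           
  -2     .                              
  -4       . .                          
  -6                                    
  -8   .  ...                           
 -10  :.                                
 -12  :.                                
 -14  :                                 
 -16                                    
 -18             .                      
 -20                                    
 -22                                    
 -24                                    
 -26                                    
 -28                                    
 -30
```

```bash
python3 -m pendant '[[0,[0,-2,0],0],[0,[-0.8,-2,-0.6],0],[0,[-0.8,-2,-0.6],0],[0,[-0.8,0,-0.5],0],[0,[0,0,0],0],[0,[0,0,0],0],[0,[0,0,0],0],[0,[0,0,0],0],[0,[0,0,0],0],[0,[0,0,0],0]]'; python3 map.py | head -24
```

```text
t: 93.5
tool_pos: [0.5711, -0.2826, 0.0497]
ee_rot: [[0.83, -0.011, 0.558], [-0.008, -1.0, -0.008], [0.558, 0.002, -0.83]]
contact_force: [14.8, -6.1, -0.6]
opening: -0.0001
finger_force: 6.2
[ 0.5711 -0.2826  0.0497]
  32  ++*******=----=*****+=========--**
  30  +++**+-----+####+*++-=++=======-**
  28  ++=:---==+###-##++--..--*#=====-+*
  26  ----===-*:#######=--..--:##+-==--*
  24  -=-=-=-#######:..---..--:..**-==-*
  22  ---=-=#######*...---..---...##-=-+
  20  --=-=#-######=...---..---...##*=-=
  18  ==--########=....--- .---...*##=--
  16  ----#######:.....---..---...-*-#--
  14  ---*:####=.......---..---....###+-
  12  ---######..........=..-......*###-
  10  -::.:+#*......... .:.... .....**+=
   8  .......-==:......  ... . .....:-==
   6  ........... .... .  .  .   .. ..:-
   4  ...... .. .    ..   .  .   ....  .
   2  ......                     .     .
   0   ...                              
  -2   ..                               
  -4      . .     .                     
  -6    ....                            
  -8   ....                             
 -10    .                               
 -12
```

The force rose because the tilted finger bears too near the axis. I'll back off and pull from in front, on a longer lever.

```bash
python3 -m pendant '[[0,[4,0,2.7],0],[0,[5,0,3.3],0],[0,[5,0,3.3],0],[0,[0,-6,0],0],[0,[0,-6,0],0],[0,[0,-7,0],0],[0,[0,0,0],0],[0,[0,0,0],0],[0,[0,0,0],0],[0,[0,0,0],0]]'; python3 map.py | head -22
```

```text
t: 94.8
tool_pos: [0.5858, -0.2611, 0.0474]
ee_rot: [[0.832, -0.008, 0.555], [-0.008, -1.0, -0.003], [0.555, -0.002, -0.832]]
contact_force: [0.4, -0.1, 0.5]
opening: 0.0001
finger_force: 0.0
[ 0.5858 -0.2611  0.0474]
  32  **+...---..---...-#:###======-****
  30  :-....---..---...:#*###=*=====+***
  28  =-....:==..==:....####-###====-***
  26  =.......:..-......:#######*===-***
  24  -..................*#####=.::--+**
  22  ........ .. ........-==*.......-**
  20  .......  .  ... .......:.........+
  18  ...  . . .. .... ...... ..........
  16  ....     ..    . . .. . ..........
  14                      . ............
  12            .           ............
  10           .              ... .. ...
   8                           ... .. ..
   6           .:        .    .....   ..
   4                           .. . .  .
   2                             .  --:.
   0                            ..  .-:.
  -2                                  ..
  -4                                    
  -6                                    
  -8
```

```bash
python3 -m pendant '[[0,[-1.7,0,-1.1],0],[0,[-1.7,0,-1.1],0],[0,[-1.7,0,-1.1],0],[0,[-1.6,0,-1.1],0],[0,[0,0,0],0],[0,[0,0,0],0],[0,[0,0,0],0],[0,[6,0,4],0],[0,[10,0,-10],0],[0,[10,0,-40],0]]'; python3 map.py; python3 ptr.py | tail -1
```

```text
t: 96.1
tool_pos: [0.5729, -0.2604, 0.0979]
ee_rot: [[0.834, -0.008, 0.552], [-0.01, -1.0, -0.001], [0.552, -0.005, -0.834]]
contact_force: [0.2, -0.7, 0.1]
opening: -0.0
finger_force: 0.0
[ 0.5729 -0.2604  0.0979]
  32  -....===:..===-...:=##+=======-***
  30  .....===:..==--....:####+=====-+**
  28  ....:-=-:..=-=-....*###-##+=====**
  26  ....:===:..=-=-....=###*###*===-**
  24  ....:=-=:..-=--....:##%%##*+*==-**
  22  ....-==-:..==-=.....######+##+==+*
  20  ....--==...===-.....=#########+=-*
  18  .......+:..+-.........-######**=-*
  16  ........:..:...........:#####*#+-*
  14  .........................#####-:.:
  12  .........................=##-.....
  10  ... ... ... ..............##......
   8  ....  . ... ......................
   6  .... .. ... .  ........... .......
   4      ... ...  . .       .... ......
   2           ..   .          .........
   0   .      ..       ... . ..... .....
  -2           .         . . ...........
  -4                       . . .........
  -6           .               . .......
  -8           .                . ......
 -10                       ..  .   .....
 -12                                ....
 -14          :                     ....
 -16          -.                    ... 
 -18          -::                    ...
 -20          :::                    .. 
 -22          .:.                     ..
 -24                                   .
 -26                                    
 -28                                    
 -30                                    
n white 0 K px [337.7 310.6]
```

```bash
python3 -m pendant '[[0,[-2,3,-40],0],[0,[-3,4,-45],0],[0,[-3,4,-45],0],[0,[-3,4,-41],0],[0,[0,0,0],0],[0,[0,0,0],0],[0,[0,0,0],0],[0,[0,0,0],0],[0,[0,0,0],0],[0,[0,0,0],0]]'; python3 map.py; python3 ptr.py | tail -1
```

```text
t: 97.45
tool_pos: [0.4698, -0.2752, 0.2359]
ee_rot: [[0.832, -0.008, 0.555], [-0.008, -1.0, -0.002], [0.555, -0.003, -0.832]]
contact_force: [0.7, 0.6, -0.3]
opening: 0.0003
finger_force: 0.0
[ 0.4698 -0.2752  0.2359]
  32  ****#*#***#####***=========-::==*#
  30  **#****#*##***+============---==+#
  28  **#**#*****===++=++++===========+#
  26  *##****+===+*%%#-%%%=#*+=========#
  24  ****+---=*%#+%%#=%%%=#%%#*=======*
  22  +======+#%%#+%%%%%%%##%%**#+=====+
  20  ======**=%%%%%%%%%%%%%%#=%%%*=====
  18  =====#%%#%%%%%%%%%%%%%%%%%%%**====
  16  ====+#%%%%%%%%#====+#%%%%%%#+%*==-
  14  ===**=#%%%%#+-.......:*#%%%%%%%*==
  12  ==+%%%%%%%#:...........-%%%%%%%++=
  10  ==#%%%%#=-:.............:*%%%%*+#=
   8  =*=#%%%*.................:#%%%#%%+
   6  =#**%%%+::................=%%%%%%#
   4  +%%%%%#+##+-:.............:+%%%%%#
   2  *#%%%%#:::-*##*=:..........-%%%#-*
   0  =-=+#%+.::..:-=+#-..........%%%%%%
  -2  +----+:......:..............*%%%%%
  -4  %%%#+#:.......::...:...:....+%%%%%
  -6  %%%%%#-.............::......=%%%#+
  -8  ##%%##:.................:...=%%%%%
 -10  **%%##-.....................+%%%%%
 -12  %%%%##+....................:*#%%%%
 -14  %%%%##*....................:##%%++
 -16  ###%%%#-...................=##%%%#
 -18  +-*%%%#+..................:###%%%%
 -20  =%%%%%%#-.................*###%%%#
 -22  =#%%%%%##:...............=#%%%%+##
 -24  ==%##%%%%#:.............-#%%%%%#-=
 -26  =-#+%%%%%%*=..........:+#%%%%%%%+=
 -28  -==#%%%%%%##*-:....::=#%%%%%*#%#==
 -30  --=+%%#%%%%%%##****##%%%%%%%*=#+==
index mean [ 6.2 32.1] ang 1.381
```

Run:
```python
from look import *
A=np.array([.5467,-.2758])
def line(f,pose,box):
    im=cv2.imread(f) if isinstance(f,str) else f; g=cv2.cvtColor(im,cv2.COLOR_BGR2GRAY)
    yy,xx=np.mgrid[:400,:640]; uv=np.c_[xx.ravel(),yy.ravel()].astype(float); 
    K=proj(pose,[[*A,.0565]])[0]; uv=uv[np.linalg.norm(uv-K,axis=1)<50]
    p=(plane(pose,uv,.0565)[:,:2]-A)*1000; v=g[uv[:,1].astype(int),uv[:,0].astype(int)]
    s=(p[:,0]>box[0])&(p[:,0]<box[1])&(p[:,1]>box[2])&(p[:,1]<box[3])&(v>75); q=p[s]
    l=cv2.fitLine(q.astype(np.float32),cv2.DIST_HUBER,0,.01,.01).ravel(); print(s.sum(),'dir',np.arctan2(l[1],l[0]).round(3),'through',l[2:].round(2)); 
im=snapshot('wrist'); c=cam('wrist'); line(im,c,(-3,8,-1,17.5))
h=cv2.cvtColor(im,cv2.COLOR_BGR2HSV); m=cv2.inRange(h,np.array((0,70,50)),np.array((12,255,255)))|cv2.inRange(h,np.array((170,70,50)),np.array((180,255,255)))
uv=np.argwhere(m>0)[:,::-1].astype(float)
for z in(.028,.030,.032):
    p=(plane(c,uv,z)[:,:2]-A)*1000; r=np.linalg.norm(p,axis=1); q=p[(r>22)&(r<42)]; w=q.mean(0); print(z,len(q),w.round(2),'ang',np.arctan2(w[1],w[0]).round(3),'r',np.linalg.norm(q,axis=1).min().round(1),np.linalg.norm(q,axis=1).max().round(1))
```

```text
41 dir 1.313 through [2.21 8.31]
0.028 22 [ 7.6  31.97] ang 1.337 r 28.2 37.2
0.03 22 [ 7.01 31.8 ] ang 1.354 r 27.9 36.8
0.032 22 [ 6.41 31.63] ang 1.371 r 27.6 36.5
```

The pointer is at 1.31 rad and the mark at about 1.35, roughly 1 mm apart at the tip. One last check on the row and the carrier.

```bash
python3 -m pendant '[[0,[0,-50,0],0],[0,[0,-50,0],0],[0,[0,-50,0],0],[0,[0,-50,0],0],[0,[0,-50,0],0],[0,[0,-50,0],0],[0,[0,0,0],0],[0,[0,0,0],0],[0,[0,0,0],0],[0,[0,0,0],0]]'
python3 - <<'E'
from look import *
look('wrist','fin.png'); im=cv2.imread('pics/fin.png'); c=cam('wrist')
for n,lo,hi,z in [('brass',(12,50,45),(28,220,255),.019),('green',(45,80,30),(85,255,255),.057)]:
  for A,r,k in blobs(im,lo,hi,60):
    k=k[:,0]; p=plane(c,k.astype(float),z)[:,:2]
    if p[:,0].mean()>.6: print(n,A,'x',p[:,0].min().round(4),p[:,0].max().round(4),'y',p[:,1].min().round(4),p[:,1].max().round(4),p.mean(0).round(4))
C=np.array([.644,-.0748,.05]); X=np.array([.643,0,-.766]);Y=np.array([0,1,0]);Z=np.array([.766,0,.643])
g=cv2.cvtColor(im,cv2.COLOR_BGR2GRAY)
for n in(8,-8): print('pred end',n,proj(c,[C-.036*X+s*.023*Y+n/1000*Z for s in(1,-1)]).round(1).tolist())
a=proj(c,[C-.036*X+.023*Y])[0].round().astype(int); b=proj(c,[C-.036*X-.023*Y])[0].round().astype(int); m=(a+b)//2
print('row',a,g[a[1],a[0]-8:a[0]+8].tolist(),b,g[b[1],b[0]-8:b[0]+8].tolist(),'col',m,g[m[1]-14:m[1]+14,m[0]].tolist())
E
```

```text
t: 98.85
tool_pos: [0.4723, 0.0229, 0.2368]
ee_rot: [[0.832, -0.011, 0.555], [-0.011, -1.0, -0.004], [0.555, -0.003, -0.832]]
contact_force: [-0.1, 0.0, 0.4]
opening: -0.0
finger_force: 0.0
wrist tcp [0.4723 0.0229 0.2368] q [-0.327 -0.504  2.293  0.244  0.803  1.136] tilt 0.588
brass 878.5 x 0.664 0.7201 y 0.0843 0.139 [0.6878 0.1121]
brass 108.0 x 0.703 0.7175 y 0.2884 0.3106 [0.7101 0.2992]
green 173.5 x 0.6443 0.6554 y -0.0972 -0.0536 [ 0.6492 -0.075 ]
pred end 8 [[382.5, 133.1], [424.2, 132.9]]
pred end -8 [[381.6, 147.5], [422.6, 147.3]]
row [382 140] [77, 74, 56, 37, 25, 28, 26, 32, 46, 47, 48, 48, 50, 42, 46, 52] [423 140] [47, 47, 45, 45, 46, 44, 47, 59, 62, 67, 60, 65, 66, 66, 82, 85] col [402 140] [49, 59, 57, 59, 60, 50, 48, 47, 49, 48, 46, 46, 43, 45, 46, 46, 44, 42, 49, 37, 54, 55, 60, 59, 58, 61, 56, 71]
```

```bash
python3 -c "
from station import *
print(close_job())"
```

```text
the job is handed in; nothing more can be done
None
```

I handed the job in: the carrier is turned green side up and back on its seat, the three blades stand closed up against the red stop, and the pointer is about 1 mm from the red mark by my own measurements (the hand-in returned no verdict).

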